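# Put the seed counter's two setting gauges back in their sloped foam insert

## Task

Put the two aluminium setting gauges, the L-shaped one and the T-shaped one, away in the sloped foam insert: each in the cutout of its own shape, pressed past the foam's springy lips until it sits fully home on the cutout's floor. Let go of both, and do not push the glass jar, the wooden seed box or the bean counting plate about.

Things in the scene. Friction and masses are not known exactly. Their poses are not given: they have to be found in the camera images.
- gauge_L: L-shaped gauge: bar 90 x 18 mm (x -45 to 45, y -9 to 9) with a foot 18 mm wide (x -45 to -27) out to y = +41 at its -x end. Plain aluminium, 26 mm thick, 0.12 to 0.22 kg, lying flat in the tray, right way up. Origin: on its underside, at mid-length and mid-width of the bar (grip here, over the 18 mm width); x along the bar, z up.
- gauge_T: T-shaped gauge: bar 90 x 18 mm (x -45 to 45, y -9 to 9) with a cross-bar 18 mm wide (x 27 to 45), 66 mm across (y -33 to 33), at its +x end. Plain aluminium, 26 mm thick, 0.12 to 0.22 kg, lying flat in the tray, right way up. Origin: on its underside, at mid-length and mid-width of the bar (grip here, over the 18 mm width); x along the bar, z up.
- cutout_L: L-shaped cutout in a foam block, light grey floor: outline of the L gauge plus 1.5 mm play all round, 14 mm deep, mouth chamfered 3 mm. Origin: on its floor, where the gauge's origin comes to lie; axes as the seated gauge's: x level, to the robot's left, z square out of the foam (surface at z = 14 mm). Foot down the slope, at the right-hand end. Two springy lips, see stand.
- cutout_T: T-shaped cutout in a foam block, light grey floor: outline of the T gauge plus 1.5 mm play all round, 14 mm deep, mouth chamfered 3 mm. Origin: on its floor, where the gauge's origin comes to lie; axes as the seated gauge's: x level, to the robot's left, z square out of the foam (surface at z = 14 mm). Cross-bar at the left-hand end. Two springy lips, see stand.
- stand: Fixed wooden stand 150 x 270, 125 mm high at its far edge, frame 4 mm above the foam; holds two foam blocks side by side, sloping up 30 degrees away from the robot. In each cutout two springy foam lips, on the bar's long sides at the origin, hold the bar about 9 mm off the floor (the L's foot may sink first) until about 10 N square to the foam at the origin presses it home, 12 mm proud. Origin: under its centre.
- tray: Fixed flat wooden tray 190 x 290 mm, floor 3 mm thick, rim 10 mm high, on which the two gauges lie. Origin: centre of its underside.
- jar: Bystander: closed glass jar, 68 mm across, 100 mm high. Origin: centre of its underside.
- seedbox: Bystander: open wooden box with beans, 110 x 150 x 45 mm. Origin: centre of its underside.
- countplate: Bystander: flat aluminium plate with rows of beans, 120 x 160 x 14 mm. Origin: centre of its underside.
Not all that is in view belongs to the job. Leave any orange or purple look-alike of the gauge_T alone.

How it is judged:
At the end, for the whole second after the job is handed in: Each gauge is in the cutout of its own shape, its origin within 4 mm of the cutout's origin along x and y and less than 2.5 mm above its floor, within 0.06 rad of square to the foam and 0.12 rad of the cutout's direction, at rest and let go (x of gauge_L in the frame of cutout_L between -0.004 and 0.004 m and y of gauge_L in the frame of cutout_L between -0.004 and 0.004 m and z of gauge_L in the frame of cutout_L between -0.004 and 0.0025 m and angle between the z axis of gauge_L and the z axis of cutout_L, either way round below 0.06 rad and angle between the x axis of gauge_L and the x axis of cutout_L, either way round below 0.12 rad and linear speed of each of gauge_L, gauge_T below 0.01 m/s and x of gauge_T in the frame of cutout_T between -0.004 and 0.004 m and y of gauge_T in the frame of cutout_T between -0.004 and 0.004 m and z of gauge_T in the frame of cutout_T between -0.004 and 0.0025 m and angle between the z axis of gauge_T and the z axis of cutout_T, either way round below 0.06 rad and angle between the x axis of gauge_T and the x axis of cutout_T, either way round below 0.12 rad); the robot touches nothing.
It fails at once if the glass jar is pushed more than 20 mm (distance of jar from where it was at the start of the episode above 0.02 m).
It fails at once if the wooden seed box is pushed more than 20 mm (distance of seedbox from where it was at the start of the episode above 0.02 m).
It fails at once if the bean counting plate is pushed more than 20 mm (distance of countplate from where it was at the start of the episode above 0.02 m).
It also fails if it takes over 70 s, if anything falls off the work surface, if the arm or the gripper's body presses on something with over 40 N, if the wrist force passes 120 N, or if a joint passes its speed limit or range.

## Robot

A 6-joint arm with a two-finger parallel gripper is mounted at the origin on the work surface. World frame = base frame: x ahead of the robot, y to its left, z up, the work surface at z = 0. Lengths are in m, angles in rad, forces in N, time in s.
With the tool pointing down it reaches from about 0.425 to 0.95 m from the base axis. Payload 3.5 kg.
Tool frame: the origin (TCP) lies at the very end of the fingers, on their centre line; the grasp point (between the pads) lies 19 mm behind it; z points along the fingers, y is the direction in which the jaws open and shut (so a half turn about z gives the same grasp; the last joint's range is limited). The gripper opens to 85 mm and grips with 20 to 120 N. Pads are 22 mm wide; open, the fingers measure 114 mm over their backs; the gripper's body (76 mm by 85 mm) begins 54 mm behind the grasp point. The pads swing forward as they close: fully open they stand 13 mm farther back than shut.
Start: joints at [-0.15, 0.286, 1.577, -0, 1.279, -0.15], TCP at [0.675, 0, 0.231] pointing down, gripper open.
Joint ranges: [-2.77, 2.77], [-0.9, 2.22], [0.21, 2.48], [-1.53, 4.67], [0.24, 2.81], [-2.84, 2.84]. Speed limits (rad/s): [2.79, 2.79, 3.14, 3.14, 3.14, 3.14].

## Interface

Orientations are given as a unit quaternion [x, y, z, w].
In Python, from plant import get_state, read_camera, get_calibration, ticket, search_frame, cut_out, pinpoint gives the robot as it stands.
- The arm moves only by the tool move_arm, never from a script. Its argument "plan" is a list that holds one entry, the list of rows, each a list of 7 numbers: the turn, a rotation vector about the tool's x, y, z in degrees, then the shift along the tool's x, y, z in m, then the finger opening in m, from 0 to 0.0854. In form: [[[ax, ay, az, x, y, z, hand], ...]]. A call has exactly 5 rows; each row is the pose to reach, as a shift and turn from the pose measured when the call began, along the tool's axes at that moment; what a row does not reach only later rows make up. A row lasts 1/8 s, in which the tool goes at most 62.5 mm and 10.7 degrees, less where a joint would pass 70% of its speed; a pose out of reach is approached as far as the arm can. A call with a gripper value outside its range is refused whole. The fingers move at their own pace and stop on an object; "force" is the grip in N (left out, the last holds). Time passes only in rows, so rows that repeat a pose let the fingers close, or fill a call up. It gives the time, the measured TCP pose, the force and the opening at its end, in the units of the state.
- get_state(): the state, without advancing time (a new reading comes with each control period).
- read_camera(name): name is "scene" or "side" or "wrist"; returns the picture (384x512x3 uint8, red, green, blue); there is no depth.
- get_calibration(name): a dict with "mtx" (3x3 intrinsics, pixels), "dist_coeffs" ([k1, k2, p1, p2, k3] as OpenCV has them; the pictures are not rectified), "extrinsics" (4x4, takes a point from camera to world coordinates); the wrist camera has in their place "hand_eye" (4x4, takes a point from camera to tool coordinates, whose origin is the TCP and whose axes are the flange's). Camera axes: x right, y up, looking along -z (the intrinsics and any distortion apply to the point x, -y, -z); pixel columns grow to the right and rows downward; lengths in m; the calibration is good to about 2 mm. A picture is of the moment at which its call begins: read the wrist's pose just before it. get_calibration takes no time and is no camera call.
- ticket.sign_off(): hands the job in, once; it reports no verdict.
Trained networks look in the newest picture that a camera, given by its name, has taken for a name from the list of things; names that differ only in an ending like _2 or _b are one class to them, and where a whole thing is asked for, a point or a joint stands for the part that bears it (a point fixed in the world has none). Each returns a list of dicts, best first, with "p" (0 to 1); they miss things now and then, are a little off and sometimes report something else, mostly with a low value. They report only what shows in the picture. A call takes as long as a camera call. They do not tell look-alikes from the thing itself.
- search_frame(camera, query): "centre" ([column, row] in pixels, amid what is visible of it).
- cut_out(camera, query): "pixels" (384x512 bool, what is visible of it) and "centre" ([column, row] in pixels, amid what is visible of it).
- pinpoint(camera, query): "centre" ([column, row] in pixels: a listed point, or the origin of a listed thing).
The state is a dict: "time": time; "qpos": joint angles; "dq": joint speeds; "joint_efforts": joint torques, N m; "eef_pos": TCP position; "tcp_rot": TCP orientation; "contact_force": force on the tool from outside, world axes, zero at the start; "wrist_torque": the same for the moment, N m; "opening": opening from 0.0 (shut) to 1.0 (fully open).
Only numpy, scipy, OpenCV 4.12 (cv2) and the standard library are available. Lean on these libraries where they do the work, as an engineer would, in place of code of your own. Each camera call takes 0.05 s, during which the arm holds its last target.

## Working session

There is one attempt and no reset: what is moved stays moved. The work goes in short steps, Python scripts to look and compute and a tool call to move; the robot and the scene stay as the last step left them, time stands still between calls to the robot, and variables do not carry over. Pictures are saved under pics/ and viewed, and the job is handed in when it is done.

Besides the shell and the picture viewer there is one more tool, called after "Call:" as name(argument=value, ...), one argument or row to a line, values as JSON. move_arm: Moves the arm, as the interface text tells. Its arguments: {"type":"object","properties":{"plan":{"type":"array","items":{"type":"array","items":{"type":"array","items":{"type":"number"}}}},"force":{"type":"number"}},"required":["plan"]}

```bash
ls; mkdir -p pics; python3 - <<'E'
from plant import *
import cv2,numpy as np
print(get_state())
for c in ["scene","side","wrist"]:
    im=read_camera(c); cv2.imwrite(f"pics/{c}0.png",im[:,:,::-1])
    k=get_calibration(c); print(c,{a:np.round(b,4).tolist() for a,b in k.items()})
    for n in ["gauge_L","gauge_T","cutout_L","cutout_T","jar","seedbox","countplate","tray","stand"]:
        print(n,[(np.round(d["centre"]).tolist(),round(d["p"],2)) for d in pinpoint(c,n)])
print(get_state()["time"])
E
```

```text
pics
{'time': 0.0, 'qpos': array([-1.50011214e-01,  2.87198225e-01,  1.57818513e+00, -7.59257604e-06,
        1.27856920e+00, -1.50038348e-01]), 'dq': array([ 3.02403344e-05,  2.23459461e-03, -7.12476200e-04, -2.53558351e-04,
        4.19112843e-05, -4.91407405e-04]), 'joint_efforts': array([-1.79628755e-04, -4.05981302e+01, -2.92628127e+01, -1.54224781e-04,
        5.81841552e-03,  3.74769741e-06]), 'eef_pos': array([6.74346567e-01, 1.18954548e-04, 2.29921050e-01]), 'tcp_rot': array([ 7.07095919e-01,  7.07116659e-01, -7.03200005e-04, -9.47527148e-04]), 'contact_force': array([-0.19213131, -0.85263883, -0.14446279]), 'wrist_torque': array([ 0.00915557,  0.01081689, -0.02159521]), 'opening': 0.9999657819622558}
scene {'mtx': [[488.9807, 0.0, 252.2642], [0.0, 488.9807, 190.8618], [0.0, 0.0, 1.0]], 'dist_coeffs': [-0.1417, 0.0, 0.0, 0.0, 0.0], 'extrinsics': [[0.8501, -0.3546, 0.3893, 1.0636], [0.5265, 0.5857, -0.6162, -0.887], [-0.0095, 0.7288, 0.6846, 0.9948], [0.0, 0.0, 0.0, 1.0]]}
gauge_L [([212.0, 251.0], 0.69)]
gauge_T [([181.0, 191.0], 0.9), ([242.0, 215.0], 0.89), ([140.0, 223.0]
[... 937 characters left out ...]
269.0, 230.0], 0.18)]
tray [([270.0, 228.0], 0.94), ([345.0, 232.0], 0.56)]
stand [([247.0, 166.0], 0.91)]
wrist {'mtx': [[298.2352, 0.0, 255.649], [0.0, 298.2352, 191.4545], [0.0, 0.0, 1.0]], 'dist_coeffs': [-0.0023, 0.0, 0.0, 0.0, 0.0], 'hand_eye': [[-0.0003, 0.9488, 0.3159, 0.0821], [1.0, 0.0005, -0.0006, 0.0001], [-0.0007, 0.3159, -0.9488, -0.1423], [0.0, 0.0, 0.0, 1.0]]}
gauge_L [([156.0, 311.0], 0.75)]
gauge_T [([0.0, 227.0], 0.88), ([163.0, 232.0], 0.86), ([10.0, 325.0], 0.75), ([312.0, 309.0], 0.4)]
cutout_L []
cutout_T [([118.0, 65.0], 0.93)]
jar [([164.0, 232.0], 0.73), ([355.0, 173.0], 0.72)]
seedbox []
countplate [([315.0, 306.0], 0.71)]
tray [([159.0, 271.0], 0.92)]
stand []
1.5
```

View pics/scene0.png

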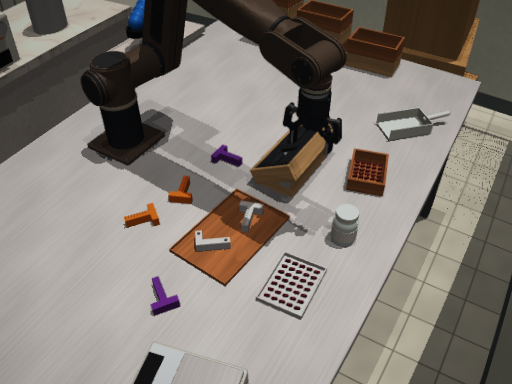

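View pics/side0.png

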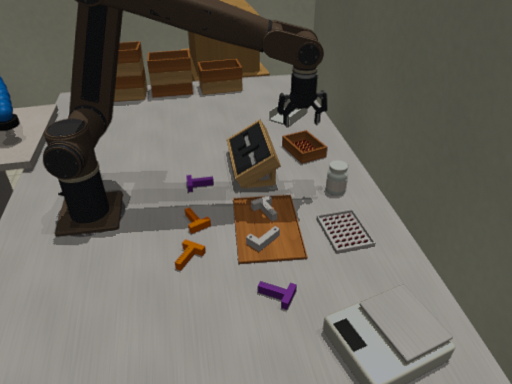

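View pics/wrist0.png

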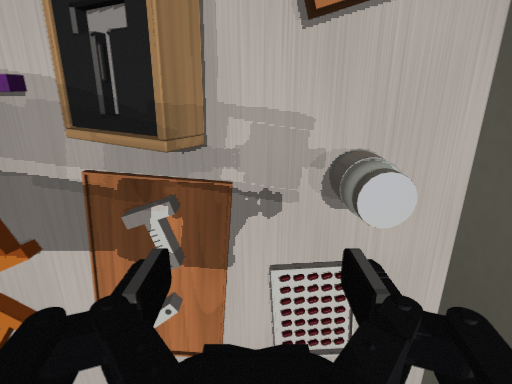

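```bash
cat > h.py <<'E'
import numpy as np,cv2
from plant import *
from scipy.spatial.transform import Rotation as R
def Tof(p,r):
    T=np.eye(4);T[:3,:3]=r.as_matrix();T[:3,3]=p;return T
def tcp(s=None):
    s=s or get_state(); return Tof(s["eef_pos"],R.from_quat(s["tcp_rot"]))
F=np.diag([1,-1,-1,1.])
def cam(name,T=None):
    k=get_calibration(name)
    E=np.array(k["extrinsics"]) if "extrinsics" in k else (tcp() if T is None else T)@np.array(k["hand_eye"])
    return E@F,np.array(k["mtx"]),np.array(k["dist_coeffs"])   # E: cv cam->world
def proj(C,P):
    E,K,d=C; W=np.linalg.inv(E)
    return cv2.projectPoints(np.asarray(P,float).reshape(-1,1,3),cv2.Rodrigues(W[:3,:3])[0],W[:3,3],K,d)[0][:,0]
def onplane(C,uv,n=(0,0,1),c=0.):
    E,K,d=C; q=cv2.undistortPoints(np.asarray(uv,float).reshape(-1,1,2),K,d)[:,0]
    r=np.c_[q,np.ones(len(q))]@E[:3,:3].T; n=np.asarray(n,float)
    t=(c-E[:3,3]@n)/(r@n); return E[:3,3]+r*t[:,None]
def move(Tg,T=None):
    T=tcp() if T is None else T
    D=np.linalg.inv(T)@Tg
    print("turn deg",np.round(np.degrees(R.from_matrix(D[:3,:3]).as_rotvec()),2),"shift",np.round(D[:3,3],4))
def shot(c,f):
    T=tcp(); im=read_camera(c); cv2.imwrite(f"pics/{f}.png",im[:,:,::-1]); return im,cam(c,T)
OL=np.array([[-45,-9],[45,-9],[45,9],[-27,9],[-27,41],[-45,41]])/1e3
OT=np.array([[-45,-9],[27,-9],[27,-33],[45,-33],[45,33],[27,33],[27,9],[-45,9]])/1e3
E
python3 - <<'E'
from h import *
S=cam("scene");D=cam("side");W=cam("wrist")
for n,s,d,w,z in [("T",[242,215],[268,214],[163,232],.003),("L",[212,251],[264,240],[156,311],.003),("jar",[340,237],[333,188],[355,173],0),("plate",[289,286],[346,232],[315,306],0),("seed",[366,175],[305,150],None,0),("tray",[232,236],[270,228],[159,271],0),("stand",[294,169],[247,166],None,0),("cutT",[280,157],[254,158],[118,65],.06)]:
    print(n,[np.round(onplane(C,[p],c=z)[0],3) for C,p in((S,s),(D,d),(W,w)) if p])
E
```

```text
T [array([ 0.527, -0.094,  0.003]), array([ 0.553, -0.113,  0.003]), array([ 0.548, -0.1  ,  0.003])]
L [array([ 0.531, -0.246,  0.003]), array([ 0.518, -0.227,  0.003]), array([ 0.525, -0.232,  0.003])]
jar [array([ 0.797, -0.024,  0.   ]), array([ 0.798, -0.015,  0.   ]), array([ 0.804, -0.017,  0.   ])]
plate [array([ 0.757, -0.237,  0.   ]), array([ 0.764, -0.236,  0.   ]), array([ 0.765, -0.225,  0.   ])]
seed [array([ 0.761,  0.252, -0.   ]), array([0.772, 0.246, 0.   ])]
tray [array([ 0.545, -0.172,  0.   ]), array([ 0.546, -0.176,  0.   ]), array([ 0.535, -0.164,  0.   ])]
stand [array([0.557, 0.161, 0.   ]), array([0.534, 0.175, 0.   ])]
cutT [array([0.525, 0.125, 0.06 ]), array([0.552, 0.129, 0.06 ]), array([0.542, 0.107, 0.06 ])]
```

Call:
move_arm(
  plan=[
    [[0,0,0,0.2,-0.125,-0.05,0.0854],[0,0,0,0.2,-0.125,-0.05,0.0854],[0,0,0,0.2,-0.125,-0.05,0.0854],[0,0,0,0.2,-0.125,-0.05,0.0854],[0,0,0,0.2,-0.125,-0.05,0.0854]],
  ],
)

```text
time: 2.12
eef_pos: [0.5488, 0.2029, 0.2832]
tcp_rot: [0.705, 0.709, 0.001, 0.001]
contact_force: [0.1, -0.1, 0.9]
opening: 1.001
```

```bash
python3 - <<'E'
from h import *
im,C=shot("wrist","w1")
np.savez("w1.npz",T=tcp())
print(tcp()[:3,3],get_state()["dq"].round(3))
for n in ["cutout_L","cutout_T","stand"]:
    print(n,[(np.round(d["centre"],1).tolist(),round(d["p"],2)) for d in pinpoint("wrist",n)])
for n in ["cutout_L","cutout_T"]:
  for i,d in enumerate(cut_out("wrist",n)):
    print(n,d["p"],d["centre"],d["pixels"].sum()); np.save(f"{n}_{i}.npy",d["pixels"])
E
```

```text
[0.54955945 0.20129744 0.28228854] [-0.046  0.028  0.    -0.008 -0.003 -0.003]
cutout_L [([254.7, 323.6], 0.73), ([254.7, 136.7], 0.65), ([412.0, 128.0], 0.26)]
cutout_T [([249.1, 235.6], 0.98)]
stand []
cutout_L 0.61 [255.6, 136.2] 10612
cutout_T 0.75 [253.4, 236.0] 7669
```

View pics/w1.png

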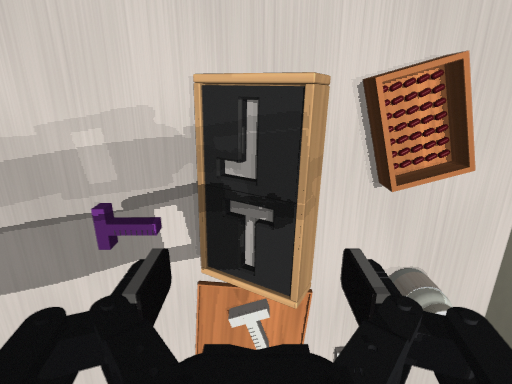

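```bash
python3 - <<'E'
from h import *
im,C=shot("wrist","w2")
np.savez("w2.npz",T=tcp()); print(tcp()[:3,3],get_state()["dq"].round(3))
c=im[60:310,185:340]
c=np.clip(c.astype(float)*1.8,0,255).astype(np.uint8)
# bilinear-free zoom, two halves side by side
a=cv2.resize(im[60:190,185:335],None,fx=4,fy=4,interpolation=cv2.INTER_CUBIC)
b=cv2.resize(im[180:310,185:335],None,fx=4,fy=4,interpolation=cv2.INTER_CUBIC)
for n,x in(("w2a",a),("w2b",b)): cv2.imwrite(f"pics/{n}.png",np.clip(x[:,:,::-1].astype(float)*1.6+20,0,255).astype(np.uint8))
E
```

```text
[0.55048913 0.19886311 0.28061352] [ 0.002 -0.002  0.     0.     0.     0.   ]
```

View pics/w2a.png

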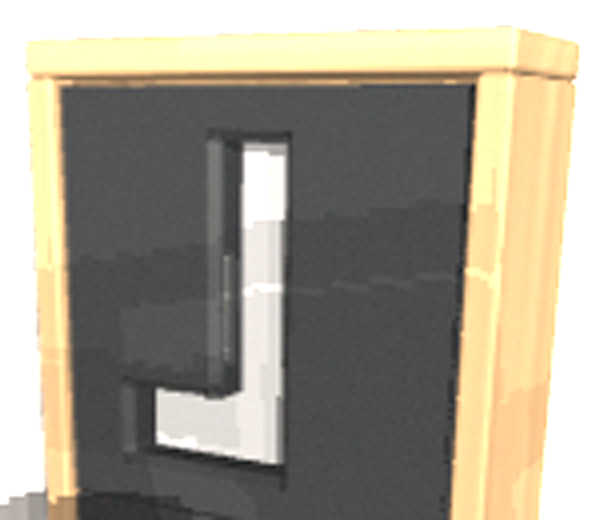

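View pics/w2b.png

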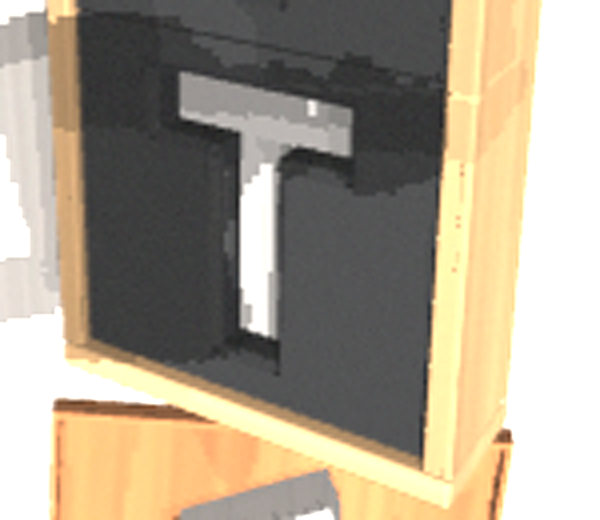

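```bash
cat >> h.py <<'E'
def rotz(a): return R.from_euler("z",a).as_matrix()
RS=np.array([[0,.8660254,.5],[1,0,0],[0,.5,-.8660254]])  # tool square to foam, yaw 0
RD=np.array([[0,1,0],[1,0,0],[0,0,-1.]])
def look(Rt,p,dist):
    H=np.array(get_calibration("wrist")["hand_eye"]); ax=-H[:3,2]
    T=np.eye(4);T[:3,:3]=Rt;T[:3,3]=p-Rt@(ax*dist+H[:3,3]);return T
E
python3 - <<'E'
from h import *
Tg=look(RS,np.array([.54,.165,.08]),.27);print(Tg[:3,3]);move(Tg)
E
```

```text
[0.48282966 0.168228   0.17844137]
turn deg [-30.06   0.04  -0.1 ] shift [-0.0307 -0.0675  0.1023]
```

Call:
move_arm(
  plan=[
    [[-10,0,0,-0.01,-0.03,0.03,0.0854],[-20,0,0,-0.02,-0.05,0.06,0.0854],[-30,0,0,-0.031,-0.0675,0.1,0.0854],[-30,0,0,-0.031,-0.0675,0.1,0.0854],[-30,0,0,-0.031,-0.0675,0.1,0.0854]],
  ],
)

```text
time: 3.1
eef_pos: [0.4839, 0.1676, 0.1818]
tcp_rot: [0.684, 0.682, 0.182, 0.183]
contact_force: [1.1, 0.6, 2.2]
opening: 0.998
```

```bash
python3 - <<'E'
from h import *
read_camera("side");read_camera("side");read_camera("side")
im,C=shot("wrist","w3")
np.savez("w3.npz",T=tcp()); print(tcp().round(3),get_state()["dq"].round(3),get_state()["qpos"].round(2))
cv2.imwrite("pics/w3z.png",np.clip(cv2.resize(im[:,100:420,::-1],None,fx=2,fy=1.5).astype(float)*1.5+15,0,255).astype(np.uint8))
E
```

```text
[[ 0.003  0.863  0.505  0.487]
 [ 1.    -0.003 -0.     0.168]
 [ 0.001  0.505 -0.863  0.186]
 [ 0.     0.     0.     1.   ]] [ 0.004  0.     0.029 -0.001 -0.001  0.001] [ 0.18 -0.28  2.3  -0.16  0.61  0.29]
```

View pics/w3z.png

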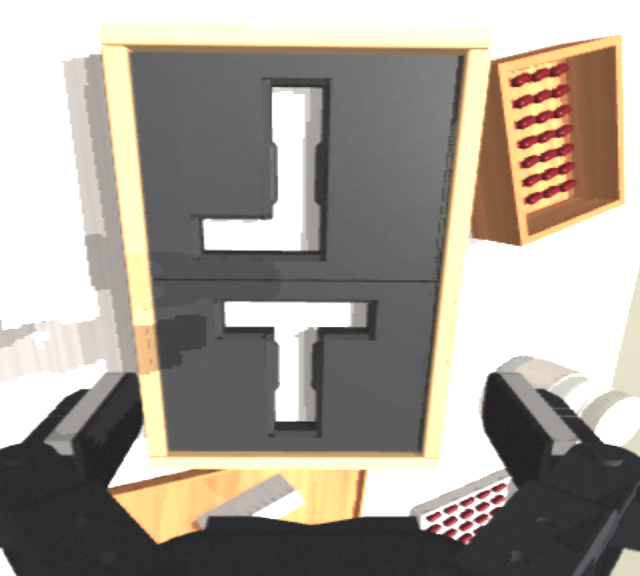

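```bash
cat >> h.py <<'E'
from scipy.optimize import minimize
def offset(O,d):  # outward offset of ccw orthogonal polygon
    O=np.asarray(O);n=len(O);out=[]
    for i in range(n):
        a,b,c=O[i-1],O[i],O[(i+1)%n]; e=(b-a)/np.linalg.norm(b-a);f=(c-b)/np.linalg.norm(c-b)
        out.append(b+d*np.array([e[1],-e[0]])+d*np.array([f[1],-f[0]]))
    return np.array(out)
SC=4
def fillp(uv,x0,y0,w,h):
    m=np.zeros((h*SC,w*SC),np.uint8)
    cv2.fillPoly(m,[np.round(((uv-[x0,y0]+.5)*SC-.5)*16).astype(np.int32)],255,shift=4); return m
def cutpose(p,dz=0):  # x,y,z,yaw (origin on floor)
    x,y,z,w=p; Rm=rotz(w)@np.array([[0,-.8660254,-.5],[1,0,0],[0,-.5,.8660254]])
    T=np.eye(4);T[:3,:3]=Rm;T[:3,3]=[x,y,z];return T
def floormask(C,T,O,box):
    m=None
    for d,z in((.0015,0),(.0015,.011),(.0045,.014)):
        P=np.c_[offset(O,d),np.full(len(O),z)]@T[:3,:3].T+T[:3,3]
        q=fillp(proj(C,P),*box); m=q if m is None else cv2.bitwise_and(m,q)
    return cv2.resize(m,(box[2],box[3]),interpolation=cv2.INTER_AREA).astype(float)/255
E
cat > fitc.py <<'E'
from h import *
T=np.load("w3.npz")["T"];C=cam("wrist",T)
im=cv2.imread("pics/w3.png"); g=im.min(2).astype(float)
res={}
for n,O,box,p0 in(("L",OL,(190,40,80,140),[.545,.23,.06,0]),("T",OT,(200,190,100,105),[.545,.1,.06,0])):
    x0,y0,w,h=box; I=g[y0:y0+h,x0:x0+w]
    obs=np.clip((I-60)/60,0,1)
    # drop lips region: pixels near bar edge at origin
    def cost(p,fz=None):
        m=floormask(C,cutpose(p),O,box)
        a=cv2.GaussianBlur(m,(0,0),1.);b=cv2.GaussianBlur(obs,(0,0),1.)
        return ((a-b)**2).sum()
    best=None
    # initial align by centroid
    for it in range(4):
        m=floormask(C,cutpose(p0),O,box)
        cm=lambda q:np.array([(q.sum(0)*np.arange(w)).sum(),(q.sum(1)*np.arange(h)).sum()])/q.sum()
        d=cm(obs)-cm(m); p0[0]+=d[0]*.0009;p0[1]-=d[1]*.0009
    for zf in (None,.05,.055,.06,.065):
        if zf is None:
            r=minimize(cost,p0,method="Nelder-Mead",options=dict(initial_simplex=np.array([p0]+[np.array(p0)+e for e in np.diag([.004,.004,.006,.05])]),xatol=1e-5,fatol=1e-3,maxiter=600))
            print(n,"free",r.x.round(4),round(r.fun,2),obs.sum()); res[n]=r.x
        else:
            f=lambda q:cost([q[0],q[1],zf,q[2]]);q0=[r.x[0],r.x[1],0]
            s=minimize(f,q0,method="Nelder-Mead",options=dict(initial_simplex=np.array([q0]+[np.array(q0)+e for e in np.diag([.004,.004,.05])])))
            print(n,zf,s.x.round(4),round(s.fun,2))
np.savez("cut.npz",**res)
v=cv2.resize(im,None,fx=2,fy=2,interpolation=cv2.INTER_CUBIC)
for n,O in(("L",OL),("T",OT)):
  Tc=cutpose(res[n])
  for d,z,c in((.0015,0,(0,0,255)),(.0045,.014,(0,255,0))):
    P=np.c_[offset(O,d),np.full(len(O),z)]@Tc[:3,:3].T+Tc[:3,3]
    cv2.polylines(v,[np.round((proj(C,P)+.5)*2-.5).astype(int)],True,c,1)
cv2.imwrite("pics/fit3.png",v[60:620,260:640])
E
python3 fitc.py
```

```text
L free [ 0.5489  0.23    0.0662 -0.0256] 212.81 2905.266666666667
L 0.05 [ 0.5568  0.2262 -0.0463] 317.92
L 0.055 [ 0.5544  0.2276 -0.0265] 278.08
L 0.06 [ 0.5519  0.2286 -0.0243] 243.05
L 0.065 [ 0.5495  0.2303 -0.0167] 211.72
T free [ 0.5473  0.105   0.0646 -0.0153] 142.5 2145.9833333333336
T 0.05 [ 0.5545  0.0985 -0.0237] 183.87
T 0.055 [ 0.5521  0.1007 -0.0177] 163.99
T 0.06 [ 0.5498  0.1029 -0.0226] 149.2
T 0.065 [ 0.547   0.1052 -0.0163] 141.93
```

View pics/fit3.png

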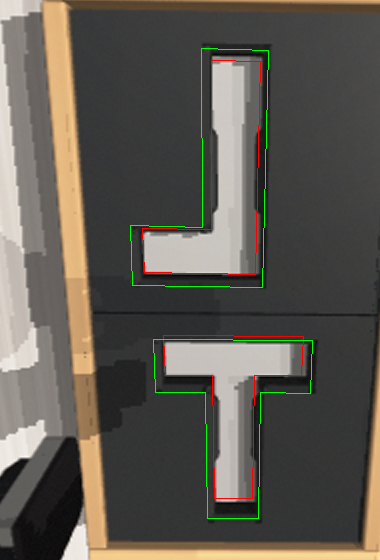

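```bash
cat > st.py <<'E'
from h import *
T=np.load("w3.npz")["T"];C=cam("wrist",T)
uv=np.array([[152,18.7],[345,21.3],[175,311.3],[318.5,311.3]])
def stand(p,full=False):
    x,y,w,h=p; Rz=rotz(w); P=[]
    for a,b in((-.075,.135),(.075,.135),(-.075,-.135),(.075,-.135)):
        q=Rz@np.array([a,b,0])+[x,y,h-(.075-a)*np.tan(np.pi/6)]; P.append(q)
    return np.array(P)
from scipy.optimize import least_squares
for free in(0,1):
    f=lambda q:(proj(C,stand([*q[:3],q[3] if free else .125]))-uv).ravel()
    r=least_squares(f,[.55,.165,0,.125]);print(r.x.round(4),r.fun.round(1))
    x,y,w,h=r.x
    # floor height at a given stand-local x offset a: frame plane - 18mm along normal
    for n in"LT":
        c=np.load("cut.npz")[n]; l=rotz(-w)@(c[:3]-[x,y,0]); print(n,"local",l.round(4),"z plane floor",round(h-(.075-l[0])*np.tan(np.pi/6)-.018/np.cos(np.pi/6),4))
E
python3 st.py
```

```text
[ 0.5425  0.167  -0.0214  0.125 ] [-12.2   1.8  17.1   3.5  -8.7  -1.7  11.8  -0.3]
L local [0.0051 0.0631 0.0662] z plane floor 0.0638
T local [ 0.0061 -0.0618  0.0646] z plane floor 0.0644
[ 0.5458  0.167  -0.0262  0.115 ] [-9.4  4.3 10.7  6.8 -8.7 -8.3  7.1 -6.5]
L local [0.0014 0.0631 0.0662] z plane floor 0.0517
T local [ 0.0031 -0.0619  0.0646] z plane floor 0.0526
```

```bash
sed -i 's/\.075-a/.06495-a/; s/(-.075,.135),(.075,.135),(-.075,-.135),(.075,-.135)/(-.06495,.135),(.06495,.135),(-.06495,-.135),(.06495,-.135)/; s/\.075-l/.06495-l/' st.py; python3 st.py
```

```text
[ 0.5382  0.168  -0.0164  0.125 ] [-2.3 -1.3  3.7 -1.   0.4  2.5  2.2  3.1]
L local [0.0097 0.0621 0.0662] z plane floor 0.0723
T local [ 0.0101 -0.0628  0.0646] z plane floor 0.0726
[ 0.5397  0.1681 -0.0194  0.1203] [-1.  -0.1  0.8  0.7  0.2 -0.9 -0.   0.1]
L local [0.0079 0.0621 0.0662] z plane floor 0.0666
T local [ 0.0087 -0.0629  0.0646] z plane floor 0.0671
```

```bash
cat > fitj.py <<'E'
from h import *
import sys
def run(tag):
    T=np.load(tag+".npz")["T"];C=cam("wrist",T)
    im=cv2.imread(f"pics/{tag}.png"); g=im.min(2).astype(float)
    B={"L":(OL,(190,40,80,145)),"T":(OT,(200,188,100,107))}
    def poses(p):
        x,y,z,w,pt,d,ex=p
        Rm=rotz(w)@R.from_euler("y",-np.pi/6+pt).as_matrix()@np.array([[0,-1,0],[1,0,0],[0,0,1.]])
        out={}
        for n,s in(("L",1),("T",-1)):
            P=np.eye(4);P[:3,:3]=Rm;P[:3,3]=np.array([x,y,z])+Rm@[s*d,s*ex,0];out[n]=P
        return out
    obs={}
    for n,(O,(x0,y0,w,h)) in B.items():
        o=np.clip((g[y0:y0+h,x0:x0+w]-60)/60,0,1); obs[n]=cv2.GaussianBlur(o,(0,0),1.)
    def lipw(P,box):
        q=np.array([[-.022,-.013],[.022,-.013],[.022,.013],[-.022,.013]])
        o=[]
        x0,y0,w,h=box;m=np.zeros((h,w),np.uint8)
        for s in(-1,1):
            a=np.array([[-.022,s*.0045],[.022,s*.0045],[.022,s*.015],[-.022,s*.015]])
            uv=proj(C,np.c_[a,np.full(4,.007)]@P[:3,:3].T+P[:3,3])-[x0,y0]
            cv2.fillPoly(m,[uv.round().astype(np.int32)],1)
        return 1-m.astype(float)
    p=np.array([.548,.1675,.066,-.019,0,.0625,0]);W=None
    def cost(p):
        ps=poses(p);c=0
        for n,(O,box) in B.items():
            a=cv2.GaussianBlur(floormask(C,ps[n],O,box),(0,0),1.)
            c+=(W[n]*(a-obs[n])**2).sum()
        return c+(p[4]/.02)**2*5
    for it in range(3):
        W={n:lipw(poses(p)[n],B[n][1]) for n in B}
        r=minimize(cost,p,method="Nelder-Mead",options=dict(initial_simplex=np.array([p]+[p+e for e in np.diag([.004,.004,.006,.02,.02,.003,.003])]),maxiter=500,xatol=1e-5,fatol=1e-2));p=r.x
        print(p.round(4),round(r.fun,1))
    ps=poses(p); np.savez("cut_"+tag+".npz",**ps)
    for n in ps: print(n,ps[n][:3,3].round(4))
    v=cv2.resize(im,None,fx=2,fy=2,interpolation=cv2.INTER_CUBIC)
    for n,(O,_) in B.items():
      Tc=ps[n]
      for d,z,c in((.0015,0,(0,0,255)),(.0015,.011,(255,0,255)),(.0045,.014,(0,255,0))):
        P=np.c_[offset(O,d),np.full(len(O),z)]@Tc[:3,:3].T+Tc[:3,3]
        cv2.polylines(v,[np.round((proj(C,P)+.5)*2-.5).astype(int)],True,c,1)
    cv2.imwrite(f"pics/fitj_{tag}.png",v[60:620,260:640])
run(sys.argv[1])
E
python3 - <<'E'
from h import *
im,C=shot("wrist","w4");T=tcp();np.savez("w4.npz",T=T);print(T[:3,3],get_state()["dq"].round(3), get_state()["time"])
E
python3 fitj.py w3; python3 fitj.py w4
```

```text
[0.48655544 0.16836693 0.18525869] [ 0.004 -0.001  0.034 -0.001 -0.004  0.001] 3.35
[ 5.475e-01  1.680e-01  6.650e-02 -2.020e-02  2.900e-03  6.220e-02
 -1.000e-04] 95.6
[ 5.472e-01  1.683e-01  6.720e-02 -1.850e-02  0.000e+00  6.220e-02
 -1.000e-04] 88.7
[ 5.467e-01  1.686e-01  6.790e-02 -1.700e-02  2.400e-03  6.200e-02
 -2.000e-04] 84.7
L [0.548  0.2306 0.068 ]
T [0.5455 0.1066 0.0678]
[ 0.5478  0.1678  0.0651 -0.0191  0.0071  0.0623 -0.    ] 104.3
[ 5.471e-01  1.683e-01  6.670e-02 -1.530e-02 -0.000e+00  6.240e-02
 -3.000e-04] 95.3
[ 5.465e-01  1.687e-01  6.780e-02 -1.490e-02  3.400e-03  6.200e-02
 -3.000e-04] 88.3
L [0.5476 0.2307 0.0679]
T [0.5453 0.1067 0.0677]
```

```bash
ls pics
```

```text
fit3.png
fitj_w3.png
fitj_w4.png
scene0.png
side0.png
w1.png
w2.png
w2a.png
w2b.png
w3.png
w3z.png
w4.png
wrist0.png
```

View pics/fitj_w4.png

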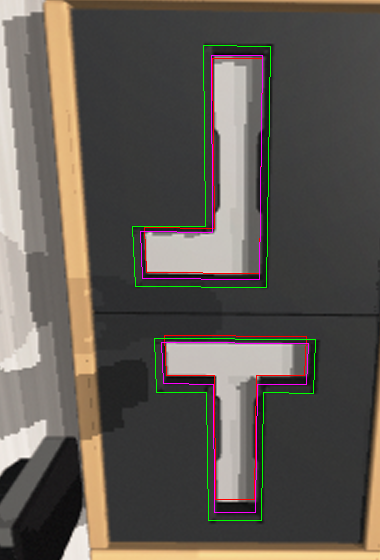

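```bash
python3 - <<'E'
from h import *
Tg=look(RD,np.array([.54,-.165,.03]),.33);print(Tg[:3,3]);move(Tg)
E
```

```text
[ 0.5397962  -0.14279764  0.20078556]
turn deg [ 3.028e+01 -1.000e-02 -1.500e-01] shift [-0.311   0.0546  0.0136]
```

Call:
move_arm(
  plan=[
    [[7,0,0,-0.05,0.0,-0.02,0.0854],[14,0,0,-0.11,0.02,-0.02,0.0854],[21,0,0,-0.17,0.03,-0.01,0.0854],[30,0,0,-0.23,0.045,0.0,0.0854],[30.2,0,0,-0.29,0.055,0.0136,0.0854]],
  ],
)

```text
time: 3.98
eef_pos: [0.5443, -0.1254, 0.2035]
tcp_rot: [0.708, 0.706, 0.002, 0.002]
contact_force: [1.0, 1.1, -0.9]
opening: 1.0
```

Call:
move_arm(
  plan=[
    [[0,0,0,-0.02,0,0,0.0854],[0,0,0,-0.02,0,0,0.0854],[0,0,0,-0.02,0,0,0.0854],[0,0,0,-0.02,0,0,0.0854],[0,0,0,-0.02,0,0,0.0854]],
  ],
)

```text
time: 4.6
eef_pos: [0.5441, -0.1441, 0.2039]
tcp_rot: [0.707, 0.707, 0.002, 0.002]
contact_force: [-0.5, -0.1, 0.4]
opening: 0.998
```

```bash
python3 - <<'E'
from h import *
im,C=shot("wrist","w5");T=tcp();np.savez("w5.npz",T=T);print(T.round(3),get_state()["dq"].round(3), get_state()["time"])
for n in ["gauge_L","gauge_T"]:
    print(n,[(np.round(d["centre"],1).tolist(),round(d["p"],2)) for d in pinpoint("wrist",n)])
    for i,d in enumerate(cut_out("wrist",n)):
        print(n,d["p"],np.round(d["centre"]),d["pixels"].sum()); np.save(f"{n}_{i}.npy",d["pixels"])
E
```

```text
[[ 0.001  1.     0.006  0.544]
 [ 1.    -0.001 -0.001 -0.144]
 [-0.001  0.006 -1.     0.204]
 [ 0.     0.     0.     1.   ]] [-0.005  0.005 -0.006  0.    -0.002 -0.002] 4.65
gauge_L [([239.0, 236.1], 0.98)]
gauge_L 0.69 [229. 238.] 2071
gauge_T [([261.9, 127.1], 0.91), ([230.6, 349.9], 0.73), ([63.2, 246.5], 0.68), ([62.2, 127.1], 0.58)]
gauge_T 0.79 [ 57. 244.] 2663
gauge_T 0.73 [ 53. 133.] 3409
gauge_T 0.72 [261. 106.] 2327
gauge_T 0.52 [208. 340.] 237
```

View pics/w5.png

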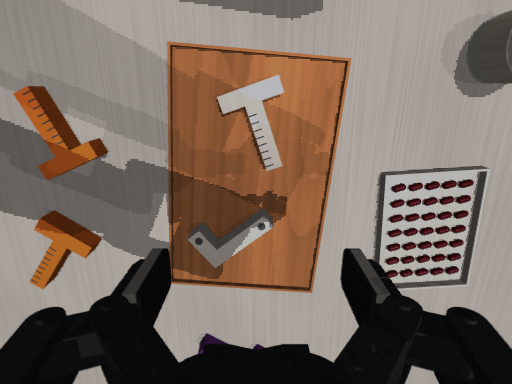

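```bash
cat > fitg.py <<'E'
from h import *
import sys
def gpose(p,z=.003):
    T=np.eye(4);T[:3,:3]=rotz(p[2]);T[:3,3]=[p[0],p[1],z];return T
def sil(C,T,O,box):
    b=proj(C,np.c_[O,np.zeros(len(O))]@T[:3,:3].T+T[:3,3]);t=proj(C,np.c_[O,np.full(len(O),.026)]@T[:3,:3].T+T[:3,3])
    m=cv2.bitwise_or(fillp(b,*box),fillp(t,*box));n=len(O)
    for i in range(n):
        j=(i+1)%n; m=cv2.bitwise_or(m,fillp(np.array([b[i],b[j],t[j],t[i]]),*box))
    return cv2.resize(m,(box[2],box[3]),interpolation=cv2.INTER_AREA).astype(float)/255
def fitg(tag,O,mask,z=.003):
    T=np.load(tag+".npz")["T"];C=cam("wrist",T);im=cv2.imread(f"pics/{tag}.png")
    hsv=cv2.cvtColor(im,cv2.COLOR_BGR2HSV)
    ys,xs=np.nonzero(mask);x0,y0=xs.min()-25,ys.min()-25;x0=max(x0,0);y0=max(y0,0);box=(x0,y0,min(512,xs.max()+25)-x0,min(384,ys.max()+25)-y0)
    near=cv2.dilate(mask.astype(np.uint8),np.ones((15,15)))
    obs=((hsv[:,:,1]<70)&(near>0)&(im[:,:,0]>25)).astype(np.uint8)
    obs=cv2.morphologyEx(obs,cv2.MORPH_CLOSE,np.ones((7,7)))
    k,lab,st,_=cv2.connectedComponentsWithStats(obs);obs=(lab==1+np.argmax(st[1:,4]))
    print("px",mask.sum(),obs.sum(),(mask&obs).sum())
    ob=cv2.GaussianBlur(obs[box[1]:box[1]+box[3],box[0]:box[0]+box[2]].astype(float),(0,0),1.)
    c0=onplane(C,[[xs.mean(),ys.mean()]],c=.02)[0]; best=None
    cost=lambda p:((cv2.GaussianBlur(sil(C,gpose(p,z),O,box),(0,0),1.)-ob)**2).sum()
    oc=O.mean(0)
    rs=[]
    for w in np.arange(0,6.28,np.pi/6):
        p0=np.r_[c0[:2]-rotz(w)[:2,:2]@oc*.5,w]
        r=minimize(cost,p0,method="Nelder-Mead",options=dict(initial_simplex=np.array([p0]+[p0+e for e in np.diag([.01,.01,.25])]),maxiter=200)); rs.append(r)
    rs.sort(key=lambda r:r.fun)
    for r in rs[:3]: print(r.x.round(4),round(r.fun,1))
    p=rs[0].x;G=gpose(p,z)
    v=cv2.resize(im,None,fx=3,fy=3,interpolation=cv2.INTER_CUBIC)
    for zz,c in((0,(0,0,255)),(.026,(0,255,0))):
        q=proj(C,np.c_[O,np.full(len(O),zz)]@G[:3,:3].T+G[:3,3]);cv2.polylines(v,[np.round((q+.5)*3-.5).astype(int)],True,c,1)
    q=proj(C,[G[:3,3]+[0,0,.026]])[0];cv2.circle(v,tuple(int(a) for a in q*3),4,(255,0,0),-1)
    x0,y0,w,h=box;return p,v[y0*3:(y0+h)*3,x0*3:(x0+w)*3]
if __name__=="__main__":
    a,va=fitg("w5",OL,np.load("gauge_L_0.npy"));b,vb=fitg("w5",OT,np.load("gauge_T_2.npy"))
    np.savez("g.npz",L=a,T=b)
    h=max(va.shape[0],vb.shape[0]);pad=lambda v:cv2.copyMakeBorder(v,0,h-v.shape[0],0,0,cv2.BORDER_CONSTANT)
    cv2.imwrite("pics/fitg.png",np.hstack([pad(va),pad(vb)]))
E
python3 fitg.py
```

```text
px 2071 2120 2054
[ 0.5249 -0.2318  0.6645] 8.7
[ 0.5248 -0.2318  6.9475] 8.9
[ 0.5248 -0.2318  0.6634] 9.2
px 2327 2414 2317
[ 0.5514 -0.0988  1.8963] 8.5
[ 0.5514 -0.0988  1.8963] 8.7
[ 0.5514 -0.0986  1.8962] 8.7
```

View pics/fitg.png

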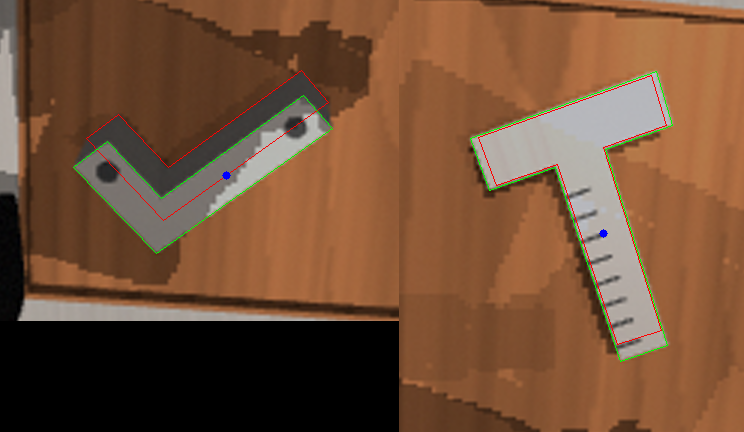

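```bash
cat >> h.py <<'E'
def grasp(p,z):
    c,s=np.cos(p[2]),np.sin(p[2]);T=np.eye(4);T[:3,:3]=[[c,s,0],[s,-c,0],[0,0,-1]];T[:3,3]=[p[0],p[1],z];return T
E
python3 - <<'E'
from h import *
g=np.load("g.npz");move(grasp(g["T"],.06));move(grasp(g["T"],.017))
E
```

```text
turn deg [  0.3    0.09 -18.77] shift [0.0464 0.0063 0.1436]
turn deg [  0.3    0.09 -18.77] shift [0.0464 0.0061 0.1866]
```

Call:
move_arm(
  plan=[
    [[0,0,-9,0.02,0.003,0.04,0.05],[0.3,0,-18.7,0.046,0.006,0.09,0.05],[0.3,0,-18.7,0.0464,0.0063,0.12,0.05],[0.3,0,-18.7,0.0464,0.0063,0.143,0.05],[0.3,0,-18.7,0.0464,0.0063,0.143,0.05]],
  ],
)

```text
time: 5.48
eef_pos: [0.5497, -0.0981, 0.0585]
tcp_rot: [0.584, 0.812, -0.001, -0.002]
contact_force: [0.2, -0.3, -0.1]
opening: 0.584
```

```bash
python3 - <<'E'
from h import *
g=np.load("g.npz");move(grasp(g["T"],.017));print(tcp()[:3,3],get_state()["opening"])
shot("wrist","w6");shot("side","s6")
E
```

```text
turn deg [-0.24 -0.1  -0.07] shift [-0.0013  0.0016  0.0414]
[ 0.54966208 -0.09811935  0.05845611] 0.5843719788711488
```

View pics/w6.png

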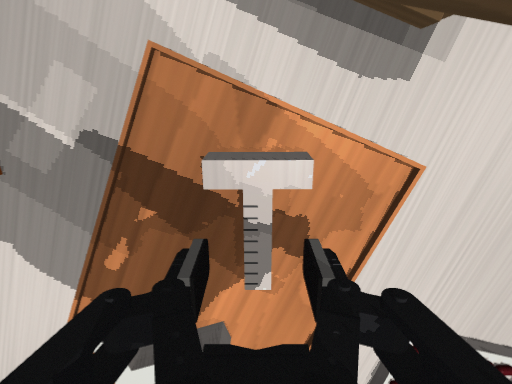

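Call:
move_arm(
  plan=[
    [[-0.2,-0.1,0,-0.0013,0.0016,0.02,0.05],[-0.2,-0.1,0,-0.0013,0.0016,0.0414,0.05],[-0.2,-0.1,0,-0.0013,0.0016,0.0414,0.05],[-0.2,-0.1,0,-0.0013,0.0016,0.0414,0.05],[-0.2,-0.1,0,-0.0013,0.0016,0.0414,0.05]],
  ],
)

```text
time: 6.2
eef_pos: [0.5549, -0.1003, 0.0215]
tcp_rot: [0.584, 0.812, 0.001, 0.004]
contact_force: [0.2, 0.7, -0.4]
opening: 0.59
```

```bash
python3 - <<'E'
from h import *
g=np.load("g.npz");move(grasp(g["T"],.017));print(tcp()[:3,3],get_state()["opening"])
shot("side","s7")
im=cv2.imread("pics/s7.png");cv2.imwrite("pics/s7z.png",cv2.resize(im[130:270,190:340],None,fx=4,fy=4,interpolation=cv2.INTER_CUBIC))
E
```

```text
turn deg [ 0.35  0.32 -0.08] shift [ 0.0025 -0.0029  0.0045]
[ 0.55490807 -0.10025138  0.02153445] 0.5902984247988223
```

View pics/s7z.png

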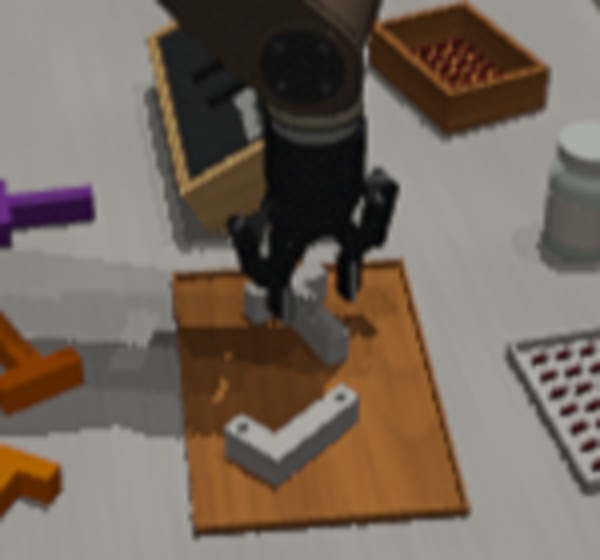

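Call:
move_arm(
  plan=[
    [[0.2,0.2,0,0.0025,-0.0029,0.0045,0.05],[0.2,0.2,0,0.0025,-0.0029,0.0045,0.05],[0.2,0.2,0,0.0025,-0.0029,0.0045,0.05],[0.2,0.2,0,0.0025,-0.0029,0.0045,0.05],[0.2,0.2,0,0.0025,-0.0029,0.0045,0.05]],
  ],
)

```text
time: 6.88
eef_pos: [0.5513, -0.0988, 0.0168]
tcp_rot: [0.584, 0.812, 0.0, 0.001]
contact_force: [0.4, 0.7, -0.6]
opening: 0.584
```

```bash
python3 - <<'E'
from h import *
g=np.load("g.npz");move(grasp(g["T"],.017));print(tcp()[:3,3],get_state()["opening"])
E
```

```text
turn deg [ 0.13  0.1  -0.08] shift [-0.0001  0.0001 -0.0002]
[ 0.55125919 -0.09875381  0.01678102] 0.5842080077890303
```

Spot on; close.

Call:
move_arm(
  plan=[
    [[0,0,0,0,0,0,0.0],[0,0,0,0,0,0,0.0],[0,0,0,0,0,0,0.0],[0,0,0,0,0,0,0.0],[0,0,0,0,0,0,0.0]],
  ],
  force=80,
)

```text
time: 7.5
eef_pos: [0.5515, -0.0989, 0.0171]
tcp_rot: [0.584, 0.812, 0.0, 0.002]
contact_force: [-1.7, 0.1, 3.6]
opening: 0.181
```

```bash
python3 - <<'E'
from h import *
g=np.load("g.npz");move(grasp(g["T"],.017));print(tcp().round(4),get_state()["opening"]);np.savez("gT_tcp.npz",T=tcp())
im,_=shot("wrist","w8")
# targets
c=np.load("cut_w4.npz");print(c["T"].round(4))
E
```

```text
turn deg [ 0.15  0.12 -0.07] shift [ 0.0001 -0.0001  0.0001]
[[-0.3186  0.9479  0.0032  0.5515]
 [ 0.9479  0.3186 -0.0012 -0.0989]
 [-0.0022  0.0027 -1.      0.0171]
 [ 0.      0.      0.      1.    ]] 0.18110028272894074
[[ 0.0149 -0.8676 -0.497   0.5453]
 [ 0.9999  0.013   0.0074  0.1067]
 [ 0.     -0.4971  0.8677  0.0677]
 [ 0.      0.      0.      1.    ]]
```

View pics/w8.png

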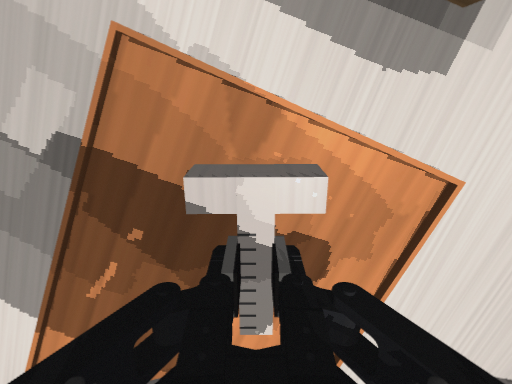

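```bash
cat >> h.py <<'E'
CUT=np.load("cut_w4.npz")
def seat(n,h,tip=.014,dx=0,dy=0,yaw=0,pitch=None):
    # use average of the fits: yaw -.016, pitch 30deg
    Rm=rotz(-.016)@np.array([[0,-.8660254,-.5],[1,0,0],[0,-.5,.8660254]])
    T=np.eye(4);T[:3,:3]=Rm@np.diag([1,-1,-1.]);T[:3,3]=CUT[n][:3,3]+Rm@[dx,dy,h+tip];return T
E
python3 - <<'E'
from h import *
Tg=seat("T",.06);print(Tg.round(3));move(Tg);move(seat("T",.1))
E
```

```text
[[ 0.016  0.866  0.5    0.508]
 [ 1.    -0.014 -0.008  0.107]
 [ 0.     0.5   -0.866  0.132]
 [ 0.     0.     0.     1.   ]]
turn deg [-29.53  -5.01  19.07] shift [ 0.2089  0.025  -0.115 ]
turn deg [-29.53  -5.01  19.07] shift [ 0.2155  0.0063 -0.1497]
```

Call:
move_arm(
  plan=[
    [[0,0,0,0,0,-0.04,0.0],[0,0,0,0,0,-0.08,0.0],[0,0,0,0,0,-0.12,0.0],[0,0,0,0,0,-0.16,0.0],[0,0,0,0,0,-0.16,0.0]],
  ],
)

```text
time: 8.18
eef_pos: [0.5529, -0.0993, 0.1803]
tcp_rot: [0.584, 0.812, 0.001, 0.005]
contact_force: [-0.0, -1.4, -2.4]
opening: 0.183
```

```bash
python3 - <<'E'
from h import *
move(seat("T",.06));move(seat("T",.1))
shot("wrist","w9");print(get_state()["opening"])
E
```

```text
turn deg [-29.17  -4.81  19.11] shift [0.2104 0.0231 0.0474]
turn deg [-29.17  -4.81  19.11] shift [0.2168 0.0046 0.0125]
0.18301249587993226
```

View pics/w9.png

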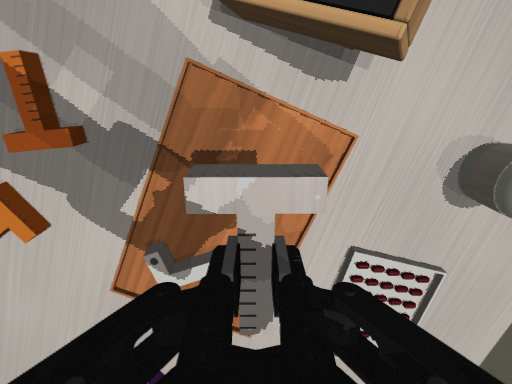

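Call:
move_arm(
  plan=[
    [[-6,-1,4,0.045,0.001,-0.01,0.0],[-12,-2,8,0.09,0.002,-0.01,0.0],[-20,-3,13,0.14,0.003,0.0,0.0],[-27,-4.5,18,0.19,0.004,0.008,0.0],[-29.2,-4.8,19.1,0.2168,0.0046,0.0125,0.0]],
  ],
)

```text
time: 8.85
eef_pos: [0.4815, 0.11, 0.1585]
tcp_rot: [0.689, 0.679, 0.178, 0.179]
contact_force: [0.6, -1.0, -2.1]
opening: 0.181
```

```bash
python3 - <<'E'
from h import *
move(seat("T",.1));move(seat("T",.035));print(get_state()["qpos"].round(2))
E
```

```text
turn deg [-0.71 -0.15 -0.01] shift [-0.0022  0.0098 -0.0036]
turn deg [-0.71 -0.15 -0.01] shift [-0.0024  0.0106  0.0614]
[ 0.03 -0.31  2.36 -0.04  0.57  0.07]
```

Call:
move_arm(
  plan=[
    [[-0.7,-0.15,0,-0.0024,0.0106,0.02,0.0],[-0.7,-0.15,0,-0.0024,0.0106,0.04,0.0],[-0.7,-0.15,0,-0.0024,0.0106,0.0614,0.0],[-0.7,-0.15,0,-0.0024,0.0106,0.0614,0.0],[-0.7,-0.15,0,-0.0024,0.0106,0.0614,0.0]],
  ],
)

```text
time: 9.48
eef_pos: [0.5196, 0.1071, 0.1087]
tcp_rot: [0.689, 0.678, 0.18, 0.183]
contact_force: [0.5, -0.6, -1.9]
opening: 0.184
```

```bash
cat > viewh.py <<'E'
from h import *
import sys
# overlay held gauge model (tip) and cutout mouth on the wrist picture
n,tag=sys.argv[1],sys.argv[2]; tip=float(sys.argv[3]) if len(sys.argv)>3 else .014
O={"L":OL,"T":OT}[n]
im,C=shot("wrist",tag);T=tcp();np.savez(tag+".npz",T=T)
for h in (.035,.012,0): print("h",h,end=" ");move(seat(n,h,tip),T)
G=T@np.block([[np.diag([1,-1,-1.]),np.array([[0],[0],[tip]])],[np.zeros((1,3)),1]])
v=cv2.resize(im,None,fx=2,fy=2,interpolation=cv2.INTER_CUBIC)[:,:,::-1].copy();v=np.clip(v.astype(float)*1.4+15,0,255).astype(np.uint8)
def dr(Tc,d,z,c):
    P=np.c_[offset(O,d),np.full(len(O),z)]@Tc[:3,:3].T+Tc[:3,3]
    cv2.polylines(v,[np.round((proj(C,P)+.5)*2-.5).astype(int)],True,c,1)
dr(G,0,.026,(255,255,0));dr(CUT[n],.0045,.014,(0,255,0));dr(CUT[n],.0015,0,(0,0,255))
cv2.imwrite(f"pics/{tag}v.png",v[100:700,212:812])
s=get_state();print(s["contact_force"].round(1),s["opening"],s["time"])
E
python3 viewh.py T w10
```

```text
h 0.035 turn deg [-0.07 -0.   -0.02] shift [ 0.      0.0008 -0.0001]
h 0.012 turn deg [-0.07 -0.   -0.02] shift [0.     0.0008 0.0229]
h 0 turn deg [-0.07 -0.   -0.02] shift [0.     0.0009 0.0349]
[-0.3  0.4 -2.1] 0.18001242381678495 9.525
```

View pics/w10v.png

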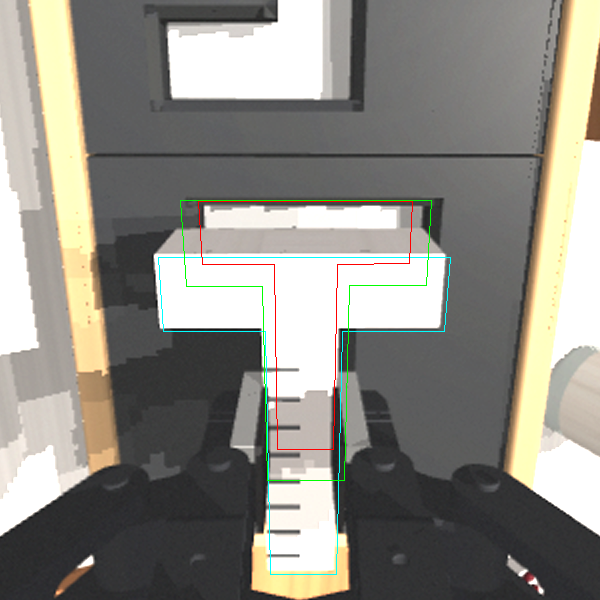

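```bash
python3 - <<'E'
import cv2,numpy as np
im=cv2.imread("pics/w10.png")[140:220,180:340].astype(float)
v=cv2.resize(np.clip((im)*1.5+20,0,255).astype(np.uint8),None,fx=5,fy=5,interpolation=cv2.INTER_NEAREST)
cv2.imwrite("pics/w10z.png",v)
E
```

```text
(no output)
```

View pics/w10z.png

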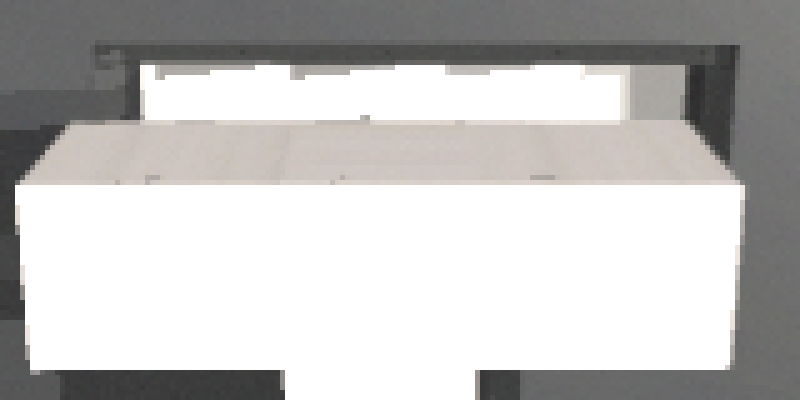

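```bash
python3 - <<'E'
from h import *
print(np.array(get_calibration("wrist")["hand_eye"]))
T=np.load("w10.npz")["T"];C=cam("wrist",T)
for y in(-.033,0,.033):
    P=T@np.array([.045,y,-.012,1]);print(proj(C,P[:3]))
# fit cutout T from mouth corners
uv=np.array([[199,149],[328,149]])
G=CUT["T"]
for dz in(0,.003,.005,.007):
    for P0 in [(.0495,.0375,.014+dz),(.0495,-.0375,.014+dz),(.0465,.0345,dz),(.0465,-.0345,dz)]:
        print(dz,P0,proj(C,G[:3,:3]@P0+G[:3,3]).round(1))
E
```

```text
[[-2.26196644e-05  9.48786752e-01  3.15917234e-01  8.20547991e-02]
 [ 9.99999721e-01  2.57461501e-04 -7.01628081e-04 -3.63488358e-05]
 [-7.47031953e-04  3.15917130e-01 -9.48786493e-01 -1.42320159e-01]
 [ 0.00000000e+00  0.00000000e+00  0.00000000e+00  1.00000000e+00]]
[[182.80205467 178.22314924]]
[[255.51640223 178.20488429]]
[[328.20599    178.19023164]]
0 (0.0495, 0.0375, 0.014) [[194.2 149.6]]
0 (0.0495, -0.0375, 0.014) [[319.6 149.4]]
0 (0.0465, 0.0345, 0) [[203.3 150.3]]
0 (0.0465, -0.0345, 0) [[310.1 150.1]]
0.003 (0.0495, 0.0375, 0.017) [[193.2 150.6]]
0.003 (0.0495, -0.0375, 0.017) [[320.6 150.3]]
0.003 (0.0465, 0.0345, 0.003) [[202.6 151.1]]
0.003 (0.0465, -0.0345, 0.003) [[311.  150.9]]
0.005 (0.0495, 0.0375, 0.019) [[192.6 151.2]]
0.005 (0.0495, -0.0375, 0.019) [[321.3 151. ]]
0.005 (0.0465, 0.0345, 0.005) [[202.  151.7]]
0.005 (0.0465, -0.0345, 0.005) [[311.5 151.5]]
0.007 (0.0495, 0.0375, 0.021) [[191.9 151.8]]
0.007 (0.0495, -0.0375, 0.021) [[322.1 151.6]]
0.007 (0.0465, 0.0345, 0.007) [[201.5 152.3]]
0.007 (0.0465, -0.0345, 0.007) [[312.1 152.1]]
```

```bash
python3 - <<'E'
from h import *
for i in range(2):
    T=tcp();im,C=shot("wrist","w11");T2=tcp();print(T[:3,3].round(4),T2[:3,3].round(4),get_state()["qpos"].round(3))
np.savez("w11.npz",T=T)
g=im.astype(float).mean(2)
np.set_printoptions(linewidth=200)
print(g[158,190:212].astype(int));print(g[158,310:335].astype(int));print(g[152,190:212].astype(int));print(g[152,310:335].astype(int));print(g[143:160,260].astype(int))
E
```

```text
[0.5201 0.1071 0.1096] [0.5205 0.1071 0.1102] [ 0.021 -0.118  2.319 -0.045  0.418  0.073]
[0.5205 0.1071 0.1102] [0.5208 0.1071 0.1106] [ 0.021 -0.119  2.319 -0.045  0.418  0.073]
[ 47  45  46  46  45  46  46  46  47  47  46  47  39  34  34  61 153 163 163 164 163 163]
[96 96 96 96 40 18 21 23 27 28 25 23 26 38 63 67 66 66 65 67 66 66 66 67 67]
[55 54 54 55 56 56 43 42 47 49 49 56 41 35 36 61 69 72 65 62 65 65]
[55 56 56 55 39 32 32 32 36 29 27 25 26 19 61 66 67 67 67 67 68 68 68 69 68]
[ 59  58  59  59  59  48  39  38  40  72 177 176 176 177 177 176 176]
```

```bash
python3 - <<'E'
from h import *
T=np.load("w11.npz")["T"];C=cam("wrist",T);G=CUT["T"]
uv=np.array([[196,148.5],[323.7,148.5],[205.2,152],[314,152]])
P=np.array([[.0495,.0375,.014],[.0495,-.0375,.014],[.0465,.0345,0],[.0465,-.0345,0]])
print(proj(C,P@G[:3,:3].T+G[:3,3]).round(1))
from scipy.optimize import least_squares
use=[0,1,2,3,4,6]
f=lambda q:((proj(C,P@G[:3,:3].T+G[:3,3]+q)-uv).ravel())[use]
r=least_squares(f,[0,0,0]);print(r.x.round(4),r.fun.round(1), (G[:3,:3].T@r.x).round(4))
s=get_state();print(s["eef_pos"],s["time"],s["joint_efforts"].round(1))
for i in range(6):
    read_camera("side");print(get_state()["eef_pos"].round(4))
E
```

```text
[[193.2 149.6]
 [318.4 149.3]
 [202.4 150.2]
 [309.  150. ]]
[0.0004 0.0012 0.0042] [ 0.   0.1  0.1 -0.1 -0.  -0.1] [ 0.0012 -0.0024  0.0035]
[0.52077648 0.10713213 0.11061751] 9.625 [ -0.  -21.4 -26.3  -0.   -1.3   0. ]
[0.5209 0.1071 0.1108]
[0.521  0.1071 0.1109]
[0.521  0.1071 0.1108]
[0.521  0.1071 0.1107]
[0.5209 0.1071 0.1106]
[0.5209 0.1071 0.1105]
```

```bash
python3 - <<'E'
import numpy as np
c=dict(np.load("cut_w4.npz"))
for n in c: c[n]=c[n].copy(); c[n][:3,3]+=[.0004,.0012,.0042]
np.savez("cut2.npz",**c)
E
sed -i 's/cut_w4/cut2/' h.py; sed -i 's/im,C=shot("wrist",tag);T=tcp()/T=tcp();im,C=shot("wrist",tag)/' viewh.py
python3 - <<'E'
from h import *
print(CUT["T"][:3,3]);move(seat("T",.022))
E
```

```text
[0.54570051 0.10791375 0.0718695 ]
turn deg [ 0.03 -0.01 -0.01] shift [0.0012 0.0022 0.0098]
```

Call:
move_arm(
  plan=[
    [[0,0,0,0.0012,0.0022,0.005,0.0],[0,0,0,0.0012,0.0022,0.0098,0.0],[0,0,0,0.0012,0.0022,0.0098,0.0],[0,0,0,0.0012,0.0022,0.0098,0.0],[0,0,0,0.0012,0.0022,0.0098,0.0]],
  ],
)

```text
time: 10.55
eef_pos: [0.5277, 0.1082, 0.1031]
tcp_rot: [0.688, 0.677, 0.182, 0.185]
contact_force: [0.6, 0.2, -2.2]
opening: 0.181
```

```bash
python3 viewh.py T w12; python3 -c "
from h import *
move(seat('T',.022));im=cv2.imread('pics/w12.png')[130:230,180:340].astype(float)
cv2.imwrite('pics/w12z.png',cv2.resize(np.clip((im)*1.5+20,0,255).astype(np.uint8),None,fx=5,fy=5,interpolation=cv2.INTER_NEAREST))"
```

```text
h 0.035 turn deg [ 0.03 -0.   -0.01] shift [-0.     -0.     -0.0129]
h 0.012 turn deg [ 0.03 -0.   -0.01] shift [-0.     -0.      0.0101]
h 0 turn deg [ 0.03 -0.   -0.01] shift [-0.     -0.      0.0221]
[-0.4 -0.  -0.9] 0.18310193893901905 10.6
turn deg [ 0.04 -0.01 -0.01] shift [-0.     -0.0001  0.0001]
```

View pics/w12v.png

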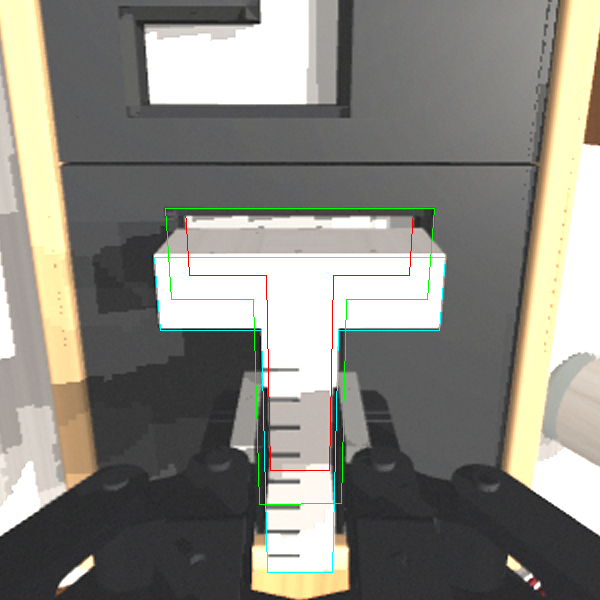

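Call:
move_arm(
  plan=[
    [[0,0,0,0,0,0.003,0.0],[0,0,0,0,0,0.006,0.0],[0,0,0,0,0,0.009,0.0],[0,0,0,0,0,0.012,0.0],[0,0,0,0,0,0.012,0.0]],
  ],
)

```text
time: 11.22
eef_pos: [0.5336, 0.1081, 0.0926]
tcp_rot: [0.689, 0.677, 0.182, 0.184]
contact_force: [-1.8, -1.7, -0.9]
opening: 0.183
```

```bash
python3 viewh.py T w13
```

```text
h 0.035 turn deg [-0.01 -0.   -0.01] shift [-0.      0.0001 -0.025 ]
h 0.012 turn deg [-0.01 -0.   -0.01] shift [-0.      0.0001 -0.002 ]
h 0 turn deg [-0.01 -0.   -0.01] shift [-0.      0.0001  0.01  ]
[-2.  -0.4 -1.1] 0.1833139341037346 11.275
```

View pics/w13v.png

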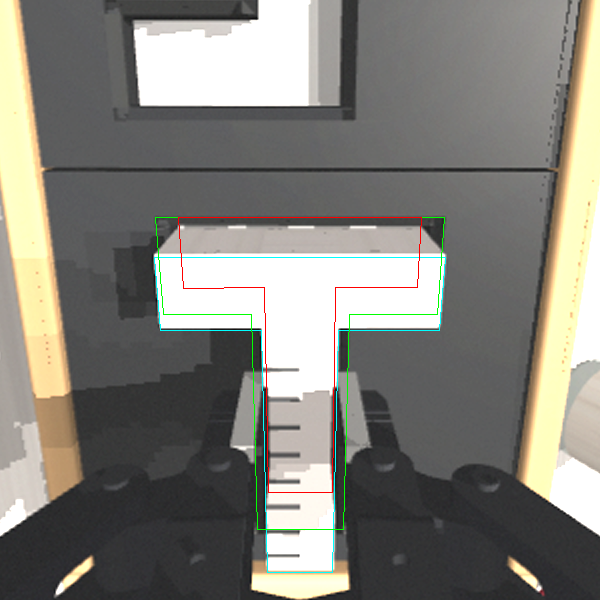

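Call:
move_arm(
  plan=[
    [[0,0,0,0,0,0.002,0.0],[0,0,0,0,0,0.003,0.0],[0,0,0,0,0,0.004,0.0],[0,0,0,0,0,0.005,0.0],[0,0,0,0,0,0.006,0.0]],
  ],
  force=110,
)

```text
time: 11.9
eef_pos: [0.5367, 0.108, 0.0875]
tcp_rot: [0.688, 0.677, 0.182, 0.185]
contact_force: [-3.5, -0.9, 2.8]
opening: 0.174
```

```bash
python3 -c "
from h import *
move(seat('T',0));s=get_state();n=CUT['T'][:3,2];print('Fn',s['contact_force']@n,s['contact_force'],s['opening'])"
```

```text
turn deg [ 0.02 -0.   -0.01] shift [ 0.    -0.     0.004]
Fn 4.152307801204273 [-3.50652393 -0.89247083  2.78452587] 0.17372234291775002
```

Call:
move_arm(
  plan=[
    [[0,0,0,0,0,0.001,0.0],[0,0,0,0,0,0.002,0.0],[0,0,0,0,0,0.003,0.0],[0,0,0,0,0,0.004,0.0],[0,0,0,0,0,0.004,0.0]],
  ],
)

```text
time: 12.52
eef_pos: [0.538, 0.1081, 0.0854]
tcp_rot: [0.688, 0.678, 0.181, 0.184]
contact_force: [-23.0, -3.6, 23.6]
opening: 0.173
```

```bash
python3 viewh.py T w14; python3 -c "
from h import *
s=get_state();n=CUT['T'][:3,2];print('Fn',s['contact_force']@n)"
```

```text
h 0.035 turn deg [-0.11  0.02  0.03] shift [-0.     -0.0002 -0.0334]
h 0.012 turn deg [-0.11  0.02  0.03] shift [-0.     -0.0001 -0.0104]
h 0 turn deg [-0.11  0.02  0.03] shift [-0.     -0.0001  0.0016]
[-22.3  -3.1  22.9] 0.17172603728472066 12.575
Fn 30.901994056582343
```

View pics/w14v.png

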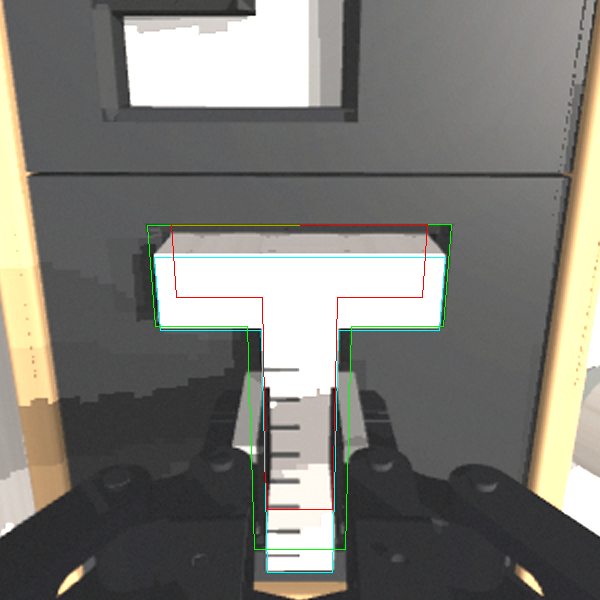

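Call:
move_arm(
  plan=[
    [[0,0,0,0,0,-0.002,0.035],[0,0,0,0,0,-0.002,0.035],[0,0,0,0,0,-0.002,0.035],[0,0,0,0,0,-0.03,0.04],[0,0,0,0,0,-0.06,0.04]],
  ],
)

```text
time: 13.2
eef_pos: [0.5076, 0.1085, 0.137]
tcp_rot: [0.689, 0.678, 0.18, 0.183]
contact_force: [-0.1, 0.1, 0.6]
opening: 0.469
```

Call:
move_arm(
  plan=[
    [[0,0,0,0,0,0,0.0854],[0,0,0,0,0,0,0.0854],[0,0,0,0,0,0,0.0854],[0,0,0,0,0,0,0.0854],[0,0,0,0,0,0,0.0854]],
  ],
)

```text
time: 13.82
eef_pos: [0.5075, 0.1084, 0.1364]
tcp_rot: [0.689, 0.678, 0.18, 0.183]
contact_force: [0.2, -0.4, 0.1]
opening: 1.0
```

```bash
cat > viewc.py <<'E'
from h import *
import sys
# overlay seated gauge outlines (top face z=.026) for h=0 and h=9mm, cutout mouth
tag=sys.argv[1];T=tcp();im,C=shot("wrist",tag);np.savez(tag+".npz",T=T)
v=cv2.resize(im,None,fx=2,fy=2,interpolation=cv2.INTER_CUBIC)[:,:,::-1].copy();v=np.clip(v.astype(float)*1.3+15,0,255).astype(np.uint8)
def dr(Tc,O,d,z,c):
    P=np.c_[offset(O,d),np.full(len(O),z)]@Tc[:3,:3].T+Tc[:3,3]
    cv2.polylines(v,[np.round((proj(C,P)+.5)*2-.5).astype(int)],True,c,1)
for n,O in(("L",OL),("T",OT)):
    dr(CUT[n],O,.0045,.014,(0,255,0));dr(CUT[n],O,0,.026,(255,0,0));dr(CUT[n],O,0,.035,(0,0,255))
cv2.imwrite(f"pics/{tag}v.png",v[0:600,150:850]);s=get_state();print(T[:3,3],s["time"],s["opening"])
E
python3 viewc.py w15
```

```text
[0.50745677 0.10843789 0.1364231 ] 13.875 0.9977518414231438
```

View pics/w15v.png

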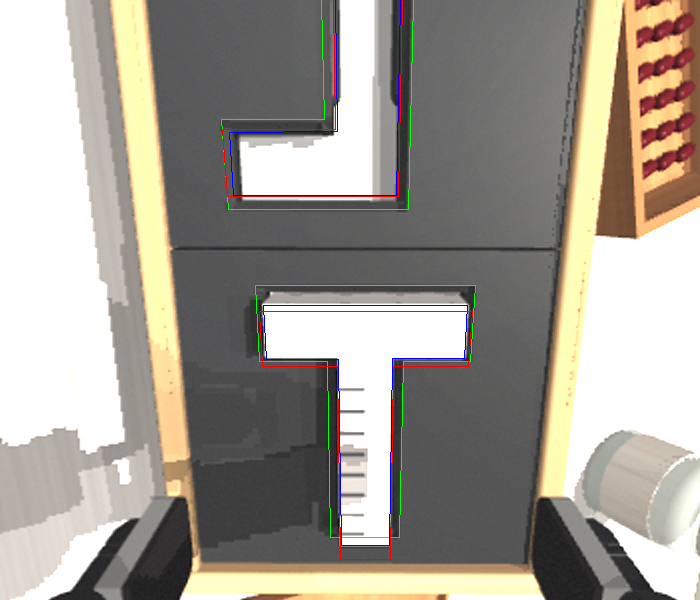

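```bash
python3 - <<'E'
from h import *
move(seat("T",0,.026))
E
```

```text
turn deg [-0.25  0.03  0.01] shift [0.0001 0.0009 0.0492]
```

Call:
move_arm(
  plan=[
    [[0,0,0,0,0.0009,0.01,0.0],[0,0,0,0,0.0009,0.02,0.0],[-0.2,0,0,0,0.0009,0.03,0.0],[-0.2,0,0,0,0.0009,0.04,0.0],[-0.2,0,0,0,0.0009,0.044,0.0]],
  ],
)

```text
time: 14.5
eef_pos: [0.53, 0.108, 0.0977]
tcp_rot: [0.689, 0.678, 0.18, 0.184]
contact_force: [-0.3, -0.9, -0.4]
opening: 0.002
```

Call:
move_arm(
  plan=[
    [[0,0,0,0,0,0.002,0.0],[0,0,0,0,0,0.004,0.0],[0,0,0,0,0,0.005,0.0],[0,0,0,0,0,0.006,0.0],[0,0,0,0,0,0.006,0.0]],
  ],
)

```text
time: 15.12
eef_pos: [0.5316, 0.108, 0.095]
tcp_rot: [0.689, 0.679, 0.179, 0.183]
contact_force: [-31.3, -5.6, 33.0]
opening: 0.001
```

```bash
python3 - <<'E'
from h import *
move(seat("T",0,.026));s=get_state();print('Fn',s['contact_force']@CUT['T'][:3,2],s["opening"])
E
```

```text
turn deg [-0.38  0.09  0.12] shift [0.0002 0.0007 0.0011]
Fn 44.1807919899053 0.0012849131385866148
```

Call:
move_arm(
  plan=[
    [[0,0,0,0,0,-0.03,0.0],[0,0,0,0,0,-0.06,0.0],[0,0,0,0,0,-0.09,0.03],[0,0,0,0,0,-0.09,0.05],[0,0,0,0,0,-0.09,0.05]],
  ],
)

```text
time: 15.75
eef_pos: [0.487, 0.1088, 0.1726]
tcp_rot: [0.689, 0.679, 0.178, 0.183]
contact_force: [-0.1, 0.1, -0.2]
opening: 0.587
```

```bash
python3 - <<'E'
from h import *
g=np.load("g.npz");print(tcp()[:3,3]);move(grasp(g["L"],.15));print(get_state()["qpos"].round(2))
E
```

```text
[0.48695874 0.10879897 0.17262633]
turn deg [ 27.65 -13.05  49.93] shift [-0.3399  0.0259  0.0417]
[ 0.03 -0.32  2.34 -0.04  0.6   0.07]
```

Call:
move_arm(
  plan=[
    [[4,-2,7,-0.055,0.0,-0.01,0.05],[9,-4,16,-0.11,0.005,0.0,0.05],[13.5,-6.5,24.5,-0.165,0.012,0.01,0.05],[18,-8.5,33,-0.22,0.018,0.02,0.05],[22.5,-10.7,41,-0.275,0.022,0.03,0.05]],
  ],
)

```text
time: 16.38
eef_pos: [0.5167, -0.1686, 0.1561]
tcp_rot: [0.917, 0.396, 0.033, 0.033]
contact_force: [1.3, 0.2, 0.2]
opening: 0.579
```

```bash
python3 - <<'E'
from h import *
g=np.load("g.npz");print(tcp()[:3,3]);move(grasp(g["L"],.06))
E
```

```text
[ 0.51672045 -0.16862382  0.15612286]
turn deg [ 4.86 -2.34  8.63] shift [-0.0437  0.0408  0.0986]
```

Call:
move_arm(
  plan=[
    [[4.8,-2.3,8.6,-0.0437,0.0408,0.02,0.05],[4.8,-2.3,8.6,-0.0437,0.0408,0.06,0.05],[4.8,-2.3,8.6,-0.0437,0.0408,0.0986,0.05],[4.8,-2.3,8.6,-0.0437,0.0408,0.0986,0.05],[4.8,-2.3,8.6,-0.0437,0.0408,0.0986,0.05]],
  ],
)

```text
time: 17.0
eef_pos: [0.5252, -0.2319, 0.0601]
tcp_rot: [0.945, 0.326, 0.0, 0.0]
contact_force: [0.2, 0.1, 1.8]
opening: 0.585
```

```bash
python3 - <<'E'
from h import *
g=np.load("g.npz");print(tcp()[:3,3]);move(grasp(g["L"],.017));shot("wrist","w16")
E
```

```text
[ 0.52523403 -0.23193928  0.06012985]
turn deg [ 0.05 -0.04  0.04] shift [-0.0002 -0.0003  0.0431]
```

View pics/w16.png

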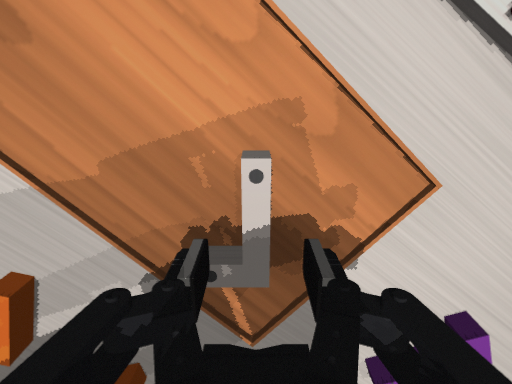

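Call:
move_arm(
  plan=[
    [[0,0,0,-0.0002,-0.0003,0.02,0.05],[0,0,0,-0.0002,-0.0003,0.0431,0.05],[0,0,0,-0.0002,-0.0003,0.0431,0.05],[0,0,0,-0.0002,-0.0003,0.0431,0.05],[0,0,0,-0.0002,-0.0003,0.0431,0.05]],
  ],
)

```text
time: 17.68
eef_pos: [0.5265, -0.2327, 0.0194]
tcp_rot: [0.945, 0.327, 0.002, 0.002]
contact_force: [-0.1, -0.6, 0.8]
opening: 0.591
```

```bash
python3 - <<'E'
from h import *
g=np.load("g.npz");move(grasp(g["L"],.017));print(get_state()["contact_force"])
E
```

```text
turn deg [ 0.3  -0.12  0.05] shift [-0.0007 -0.0017  0.0024]
[-0.08216535 -0.61224715  0.78553213]
```

Call:
move_arm(
  plan=[
    [[0.2,-0.1,0,-0.0007,-0.0017,0.0022,0.05],[0.2,-0.1,0,-0.0007,-0.0017,0.0022,0.05],[0.2,-0.1,0,-0.0007,-0.0017,0.0022,0.05],[0.2,-0.1,0,-0.0007,-0.0017,0.0022,0.05],[0.2,-0.1,0,-0.0007,-0.0017,0.0022,0.0]],
  ],
  force=80,
)

```text
time: 18.3
eef_pos: [0.5249, -0.2318, 0.0172]
tcp_rot: [0.945, 0.327, 0.0, 0.001]
contact_force: [0.7, 0.1, 0.2]
opening: 0.387
```

```bash
python3 - <<'E'
from h import *
g=np.load("g.npz");move(grasp(g["L"],.017));print(get_state()["opening"])
E
```

```text
turn deg [ 0.1  -0.02  0.05] shift [0.     0.     0.0002]
0.38690659690769924
```

Call:
move_arm(
  plan=[
    [[0,0,0,0,0,0,0.0],[0,0,0,0,0,0,0.0],[0,0,0,0,0,0,0.0],[0,0,0,0,0,0,0.0],[0,0,0,0,0,0,0.0]],
  ],
  force=80,
)

```text
time: 18.92
eef_pos: [0.5251, -0.2319, 0.0175]
tcp_rot: [0.945, 0.327, 0.001, 0.001]
contact_force: [-0.5, 0.4, 3.6]
opening: 0.18
```

```bash
python3 - <<'E'
from h import *
g=np.load("g.npz");move(grasp(g["L"],.017));print(get_state()["opening"]);print(tcp()[:3,3])
E
```

```text
turn deg [ 0.13 -0.03  0.05] shift [-0.0001 -0.0002  0.0005]
0.17997663580583165
[ 0.52510748 -0.23193148  0.01748415]
```

Call:
move_arm(
  plan=[
    [[0,0,0,0,0,-0.04,0.0],[0,0,0,0,0,-0.08,0.0],[0,0,0,0,0,-0.12,0.0],[0,0,0,0,0,-0.17,0.0],[0,0,0,0,0,-0.17,0.0]],
  ],
)

```text
time: 19.55
eef_pos: [0.527, -0.2331, 0.1922]
tcp_rot: [0.945, 0.327, 0.003, 0.005]
contact_force: [-0.5, -0.5, -1.3]
opening: 0.187
```

```bash
python3 - <<'E'
from h import *
shot("wrist","w17");print(tcp()[:3,3],get_state()["opening"],get_state()["contact_force"].round(1));move(seat("L",.1))
E
```

```text
[ 0.52552587 -0.23210823  0.18907354] 0.1842507531869856 [-0.6  0.7 -2.5]
turn deg [-27.63  13.38 -49.73] shift [ 0.2599 -0.3871  0.0164]
```

View pics/w17.png

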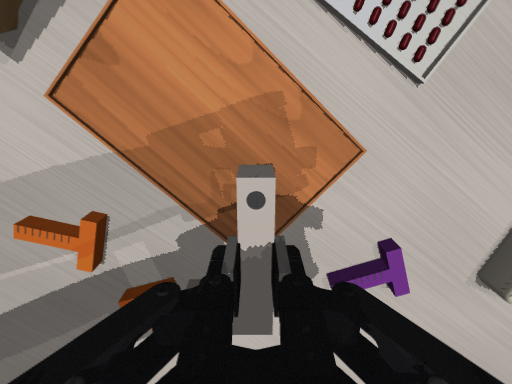

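Call:
move_arm(
  plan=[
    [[-3,1.5,-6,0.03,-0.045,-0.01,0.0],[-7,3.2,-12,0.06,-0.09,-0.02,0.0],[-10,5,-18,0.09,-0.135,-0.02,0.0],[-13.5,6.5,-24.5,0.12,-0.18,-0.02,0.0],[-17,8,-30,0.15,-0.225,-0.01,0.0]],
  ],
)

```text
time: 20.23
eef_pos: [0.5032, 0.0392, 0.1959]
tcp_rot: [0.815, 0.556, 0.113, 0.118]
contact_force: [0.9, 0.1, -1.3]
opening: 0.178
```

```bash
python3 - <<'E'
from h import *
print(tcp()[:3,3]);move(seat("L",.1))
E
```

```text
[0.50320329 0.03918329 0.19590915]
turn deg [-10.73   5.46 -19.51] shift [ 0.1749 -0.0873  0.007 ]
```

Call:
move_arm(
  plan=[
    [[-3,1.5,-5.5,0.05,-0.025,0,0.0],[-6,3,-11,0.1,-0.05,0.0,0.0],[-9,4.5,-16.5,0.15,-0.075,0.004,0.0],[-10.7,5.4,-19.5,0.1749,-0.0873,0.007,0.0],[-10.7,5.4,-19.5,0.1749,-0.0873,0.007,0.0]],
  ],
)

```text
time: 20.85
eef_pos: [0.488, 0.2336, 0.1665]
tcp_rot: [0.688, 0.679, 0.178, 0.183]
contact_force: [-0.1, -0.6, -1.7]
opening: 0.183
```

```bash
python3 - <<'E'
from h import *
print(tcp()[:3,3]);move(seat("L",.035))
E
```

```text
[0.48800844 0.23358638 0.16649954]
turn deg [-0.47  0.09  0.22] shift [-0.0007  0.0053  0.0627]
```

Call:
move_arm(
  plan=[
    [[-0.4,0,0.2,-0.0007,0.0053,0.02,0.0],[-0.4,0,0.2,-0.0007,0.0053,0.04,0.0],[-0.4,0,0.2,-0.0007,0.0053,0.0627,0.0],[-0.4,0,0.2,-0.0007,0.0053,0.0627,0.0],[-0.4,0,0.2,-0.0007,0.0053,0.0627,0.0]],
  ],
)

```text
time: 21.48
eef_pos: [0.5234, 0.2314, 0.1144]
tcp_rot: [0.689, 0.677, 0.18, 0.185]
contact_force: [-0.3, -0.7, -1.1]
opening: 0.184
```

```bash
python3 viewh.py L w18; python3 -c "
from h import *
im=cv2.imread('pics/w18.png')[110:230,180:340].astype(float)
cv2.imwrite('pics/w18z.png',cv2.resize(np.clip((im)*1.5+20,0,255).astype(np.uint8),None,fx=5,fy=5,interpolation=cv2.INTER_NEAREST))"
```

```text
h 0.035 turn deg [-0.13  0.15 -0.03] shift [ 0.0008  0.0002 -0.0001]
h 0.012 turn deg [-0.13  0.15 -0.03] shift [0.0009 0.0003 0.0229]
h 0 turn deg [-0.13  0.15 -0.03] shift [0.0009 0.0003 0.0349]
[-0.7  0.  -1.3] 0.18243612930999417 21.525
```

View pics/w18v.png

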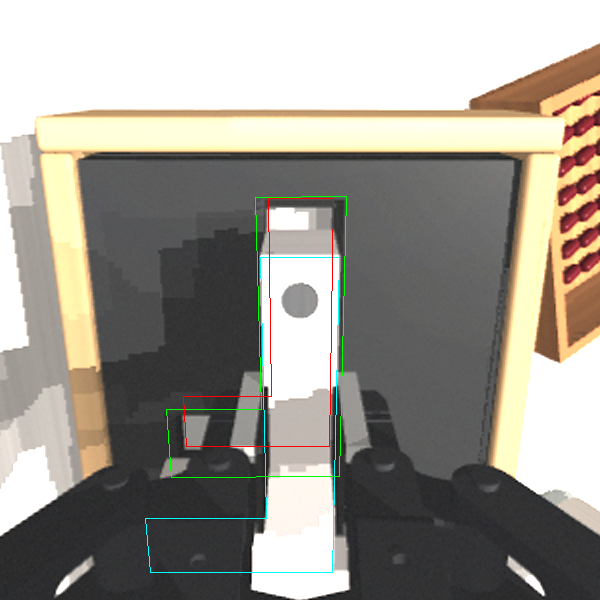

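View pics/w18z.png

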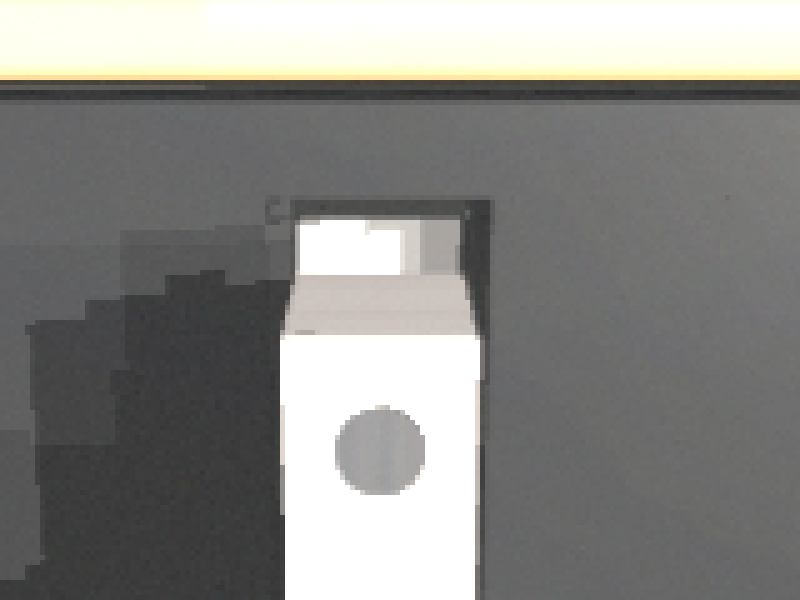

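Call:
move_arm(
  plan=[
    [[-0.1,0.15,0,0.0005,0.0003,0.006,0.0],[-0.1,0.15,0,0.0005,0.0003,0.012,0.0],[-0.1,0.15,0,0.0005,0.0003,0.018,0.0],[-0.1,0.15,0,0.0005,0.0003,0.023,0.0],[-0.1,0.15,0,0.0005,0.0003,0.024,0.0]],
  ],
)

```text
time: 22.15
eef_pos: [0.5357, 0.232, 0.0938]
tcp_rot: [0.689, 0.677, 0.182, 0.184]
contact_force: [-2.9, 0.4, 1.3]
opening: 0.182
```

```bash
python3 viewh.py L w19
```

```text
h 0.035 turn deg [-0.02 -0.01 -0.02] shift [ 0.0001 -0.0002 -0.0241]
h 0.012 turn deg [-0.02 -0.01 -0.02] shift [ 0.0001 -0.0002 -0.0011]
h 0 turn deg [-0.02 -0.01 -0.02] shift [ 0.0001 -0.0002  0.0109]
[-1.6 -0.1 -1.3] 0.18137129932963322 22.2
```

View pics/w19v.png

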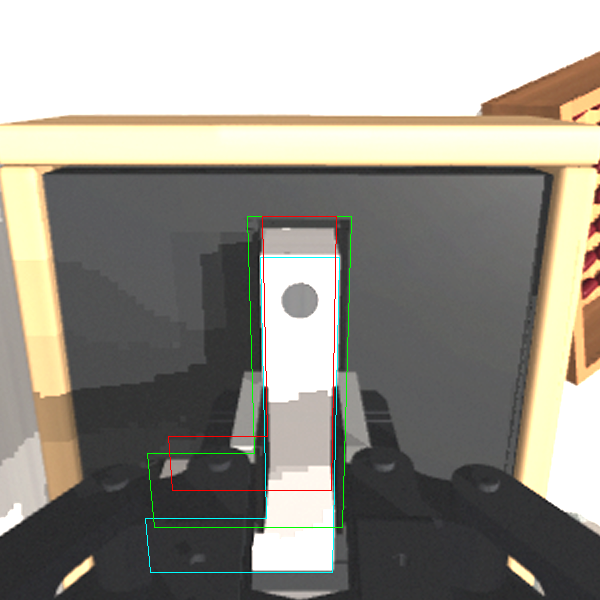

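Call:
move_arm(
  plan=[
    [[0,0,0,0,0,0.002,0.0],[0,0,0,0,0,0.0035,0.0],[0,0,0,0,0,0.005,0.0],[0,0,0,0,0,0.006,0.0],[0,0,0,0,0,0.007,0.0]],
  ],
  force=110,
)

```text
time: 22.82
eef_pos: [0.5389, 0.2321, 0.0883]
tcp_rot: [0.689, 0.677, 0.181, 0.184]
contact_force: [-6.1, -0.9, 4.4]
opening: 0.168
```

```bash
python3 -c "
from h import *
move(seat('L',0));s=get_state();n=CUT['L'][:3,2];print('Fn',s['contact_force']@n,s['contact_force'],s['opening'])"
```

```text
turn deg [-0.03 -0.01 -0.03] shift [-0.     -0.0001  0.0045]
Fn 6.873337297410791 [-6.11079035 -0.88846003  4.42869628] 0.167940351745562
```

Call:
move_arm(
  plan=[
    [[0,0,0,0,0,0.001,0.0],[0,0,0,0,0,0.002,0.0],[0,0,0,0,0,0.003,0.0],[0,0,0,0,0,0.004,0.0],[0,0,0,0,0,0.0045,0.0]],
  ],
)

```text
time: 23.45
eef_pos: [0.5403, 0.2322, 0.0858]
tcp_rot: [0.689, 0.677, 0.18, 0.184]
contact_force: [-19.6, -1.5, 19.5]
opening: 0.172
```

```bash
python3 -c "
from h import *
move(seat('L',0));s=get_state();n=CUT['L'][:3,2];print('Fn',s['contact_force']@n,s['contact_force'],s['opening'])"
```

```text
turn deg [-0.11  0.08 -0.03] shift [-0.0002 -0.0001  0.0017]
Fn 26.63962182619966 [-19.63501595  -1.54813671  19.46770871] 0.1718135722364283
```

Call:
move_arm(
  plan=[
    [[0,0,0,0,0,-0.002,0.035],[0,0,0,0,0,-0.002,0.035],[0,0,0,0,0,-0.002,0.035],[0,0,0,0,0,-0.03,0.04],[0,0,0,0,0,-0.06,0.03]],
  ],
)

```text
time: 24.08
eef_pos: [0.51, 0.2325, 0.1376]
tcp_rot: [0.689, 0.677, 0.18, 0.184]
contact_force: [-0.4, -0.3, -0.1]
opening: 0.352
```

```bash
python3 - <<'E'
from h import *
move(seat("L",0,.026))
E
python3 viewc.py w20
```

```text
turn deg [-0.18  0.11 -0.03] shift [0.0001 0.0004 0.0497]
[0.51000565 0.2324821  0.1375983 ] 24.125 0.34845080769342385
```

View pics/w20v.png

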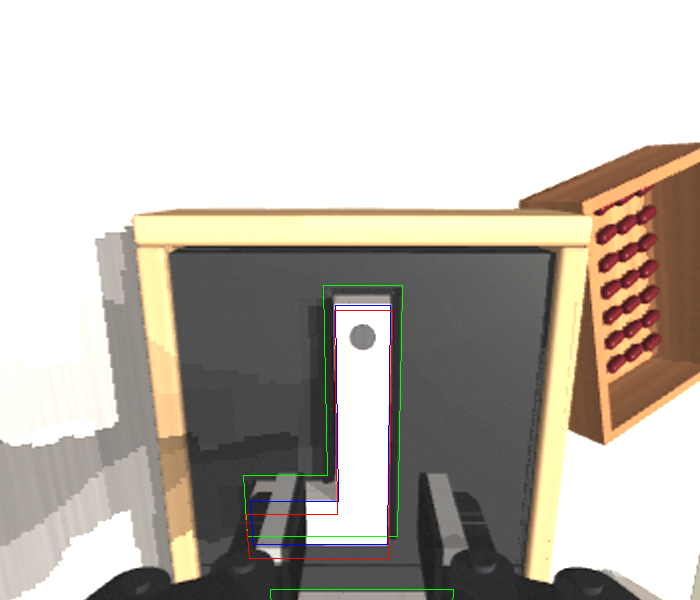

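Seated outline matches h=0 (blue). Now the closed-finger press on L.

Call:
move_arm(
  plan=[
    [[0,0,0,0,0.0004,0.005,0.0],[0,0,0,0,0.0004,0.01,0.0],[0,0,0,0,0.0004,0.02,0.0],[0,0,0,0,0.0004,0.035,0.0],[0,0,0,0,0.0004,0.045,0.0]],
  ],
)

```text
time: 24.75
eef_pos: [0.5335, 0.2327, 0.1007]
tcp_rot: [0.689, 0.677, 0.181, 0.185]
contact_force: [0.8, -0.5, -0.8]
opening: 0.001
```

```bash
python3 - <<'E'
from h import *
move(seat("L",0,.026));print(get_state()["opening"])
E
```

```text
turn deg [-0.01  0.03 -0.03] shift [-0.0006 -0.0017  0.006 ]
0.0010665795014799227
```

Call:
move_arm(
  plan=[
    [[0,0,0,0,0,0.002,0.0],[0,0,0,0,0,0.004,0.0],[0,0,0,0,0,0.005,0.0],[0,0,0,0,0,0.006,0.0],[0,0,0,0,0,0.006,0.0]],
  ],
)

```text
time: 25.38
eef_pos: [0.5361, 0.2326, 0.0966]
tcp_rot: [0.689, 0.677, 0.181, 0.185]
contact_force: [-8.1, -2.2, 7.4]
opening: -0.001
```

```bash
python3 - <<'E'
from h import *
move(seat("L",0,.026));s=get_state();print('Fn',s['contact_force']@CUT['T'][:3,2],s["opening"])
E
```

```text
turn deg [-0.03  0.09 -0.03] shift [-0.0005 -0.0019  0.0012]
Fn 10.414862955771689 -0.0011346714307326467
```

Press harder, at least 25 N.

Call:
move_arm(
  plan=[
    [[0,0,0,0,0,0.001,0.0],[0,0,0,0,0,0.002,0.0],[0,0,0,0,0,0.002,0.0],[0,0,0,0,0,0.002,0.0],[0,0,0,0,0,0.002,0.0]],
  ],
)

```text
time: 26.0
eef_pos: [0.5362, 0.2326, 0.0966]
tcp_rot: [0.689, 0.677, 0.18, 0.185]
contact_force: [-15.2, -2.0, 14.5]
opening: 0.003
```

```bash
python3 - <<'E'
from h import *
move(seat("L",0,.026));s=get_state();print('Fn',s['contact_force']@CUT['T'][:3,2],s["opening"])
E
```

```text
turn deg [-0.09  0.18 -0.03] shift [-0.0005 -0.002   0.0011]
Fn 20.148980324699387 0.003410236792212165
```

Call:
move_arm(
  plan=[
    [[0,0,0,0,0,-0.03,0.0],[0,0,0,0,0,-0.06,0.0],[0,0,0,-0.03,0,-0.09,0.04],[0,0,0,-0.05,0,-0.1,0.0854],[0,0,0,-0.06,0,-0.1,0.0854]],
  ],
)

```text
time: 26.62
eef_pos: [0.4856, 0.1733, 0.1856]
tcp_rot: [0.689, 0.677, 0.182, 0.186]
contact_force: [0.0, 0.7, -0.6]
opening: 0.639
```

Call:
move_arm(
  plan=[
    [[0,0,0,0,0,0,0.0854],[0,0,0,0,0,0,0.0854],[0,0,0,0,0,0,0.0854],[0,0,0,0,0,0,0.0854],[0,0,0,0,0,0,0.0854]],
  ],
)

```text
time: 27.25
eef_pos: [0.4856, 0.1735, 0.1854]
tcp_rot: [0.689, 0.677, 0.182, 0.186]
contact_force: [0.7, -0.2, 0.1]
opening: 0.999
```

```bash
python3 viewc.py w21; python3 - <<'E'
from h import *
shot("scene","sc2");shot("side","sd2")
for c,pts in(("scene",dict(jar=[340,237],seedbox=[366,175],countplate=[289,286])),("side",dict(jar=[333,188],seedbox=[305,150],countplate=[346,232]))):
    for n in pts: print(c,n,pts[n],[np.round(d["centre"]).tolist() for d in pinpoint(c,n)[:1]])
a=cv2.imread("pics/sc2.png");b=cv2.imread("pics/sd2.png")
cv2.imwrite("pics/both2.png",np.hstack([cv2.resize(a[100:300,160:400],None,fx=1.6,fy=1.6),cv2.resize(b[100:300,170:410],None,fx=1.6,fy=1.6)]))
E
```

```text
[0.48556086 0.1735164  0.18538659] 27.3 0.9959247293636383
scene jar [340, 237] [[341.0, 238.0]]
scene seedbox [366, 175] [[366.0, 176.0]]
scene countplate [289, 286] [[366.0, 175.0]]
side jar [333, 188] [[332.0, 189.0]]
side seedbox [305, 150] [[303.0, 151.0]]
side countplate [346, 232] [[346.0, 231.0]]
```

View pics/w21v.png

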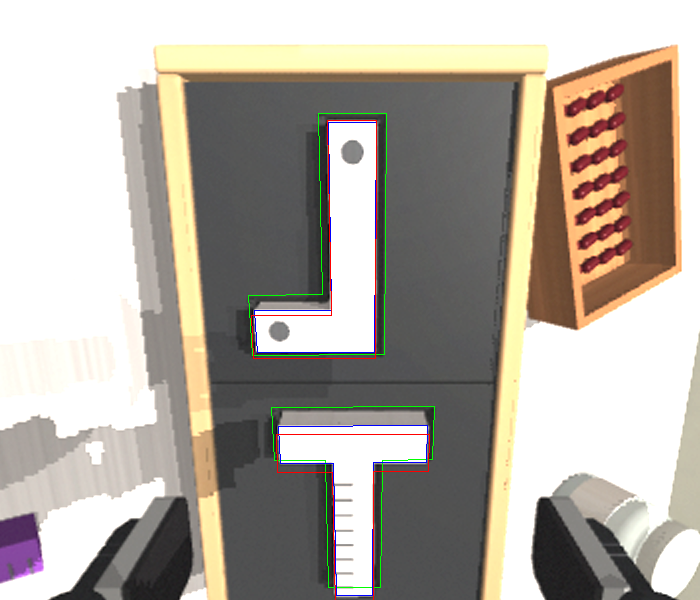

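View pics/both2.png

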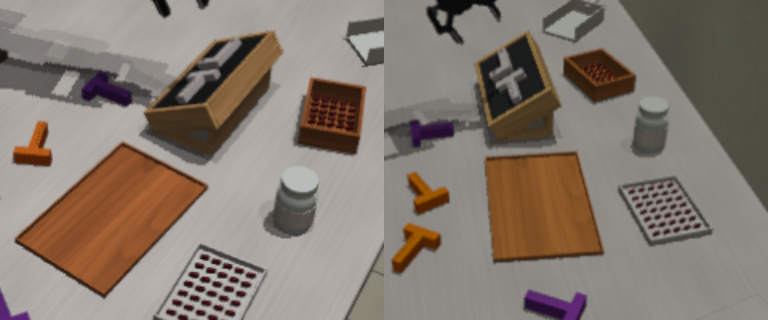

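Both gauges match the home outlines, the bystanders haven't moved, and the gripper is clear. Handing in.

```bash
python3 -c "
from plant import ticket;print(ticket.sign_off())"
```

```text
the job is handed in; nothing more can be done
None
```

Both gauges are in the cutouts of their own shapes and let go. I handed the job in at about 28 s of the 70 s; no verdict is reported. I gripped each one at the bar's middle, lowered it square to the foam and pressed it in. After letting go I pressed each again on top with the fingers shut.

**Seating:** The last wrist picture shows both gauges on the projected outlines for fully home; the outlines for 9 mm off the floor do not fit.
- The second press met a hard stop at 44 N on the T and 20 N on the L, both well over the 10 N needed.
- Both stops came 1.1 mm above my estimate of home. I put this down to my estimate of the foam's height, because the two agreed, but it is not proven.

**Bystanders:** The jar and seed box are within about 2 pixels of where they started in both outside cameras. The counting plate is within 1 pixel in the side camera. In the scene camera the network wrongly marked the seed box as the counting plate, so I checked the plate there by eye; it looks unmoved.

**Disagreement on the way:** My first fit of the cutouts was about 4 mm too low. I saw this in the close-up before inserting the T and corrected it for both cutouts.

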